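# Open the resin hood to its working height

### The job

Get the extraction hood ready for resin work: with a fingertip press the green start button on its switch console fully in and let go (not the red one), and then, with the fingers beneath the blue lip of the clear sash, push the sash smoothly up until the lip is level with the green height markers clipped to the front posts. Do not grip or pinch the lip, do not let the sash fly up, and leave everything else on the bench and in the hood where it stands. The sash stays where you leave it; finish with the hand clear of everything.

Things in the scene. Friction and masses are not known exactly. Their poses are not given: they have to be found in the camera images.
- hood: Clear acrylic bench hood, aluminium frame, 290 mm deep (x), 530 wide (y), 690 high, fixed. Origin: on the bench, 160 mm behind its front edge and 130 mm before its back, midway across. x points from its front (sash, robot's side) to its back, z up. Turned by up to 0.15 rad. Front posts 30 x 30 mm, 618 high, at x -140, y +-250 mm. White base tray 26 mm high at its front edge, x -160 mm; open bench in front of it.
- console (a point): Centre of the top of the grey switch console that carries both buttons: 165 mm (hood x) by 88 mm (hood y), its top 55 mm above the bench, fixed at the hood's right front corner (hood x -185, y -311 mm).
- start (a joint): The green start button: round, 30 mm across, on top of the switch console, nearer to the robot than the red stop button. Value in m: 0 = out, 0.006 = fully in. A spring button, about 4 N fully in, pressed straight down; it springs out again.
- start_top (a point): Centre of the top face of the green start button (faces up, 77 mm above the bench; moves with the button).
- stop (a joint): The red stop button, 30 mm across, same kind, 67 mm behind (hood +x of) the green one, to be left alone. Value in m: 0 = out, 0.006 = fully in.
- sash (a joint): Height of the counterweighted sash in m: 0 = on its lower stop, grows upward, upper stop at 0.25. The counterweights balance it, so it stays where it is left; 2.5 to 6 N of push moves it up or down. When it is at 0 the lip's underside is 85 mm above the bench.
- lip_front (a point): Middle of the front edge of the sash's blue lip, at half its thickness (12 mm: underside 6 mm below, top 6 mm above). The lip is a level shelf 440 mm long (hood y -220 to +220) that sticks out 43 mm in front of the sash's blue bottom rail; its front edge is at hood x -190 mm. The bench beneath and in front of the middle 200 mm of the lip is empty. Axes as the hood's.
- mark: The height mark: a green plastic clip, 24 mm high, round each of the two front posts (hood x -140, y +-250 mm), each with a flat 8 mm thick pointer that reaches forward to hood x -198 mm, both at one height. Origin: on the hood's centre line at the pointers' mid-height: the height to which the middle of the lip's thickness must be raised (200 to 265 mm above the bench).
- model_upper: Pink upper-jaw practice model with white teeth, about 65 x 78 x 29 mm, loose on the bench. Origin: centre of its underside.
- model_lower: Pink-red lower-jaw practice model, a horseshoe with white teeth, about 65 x 78 x 29 mm, loose on the bench. Origin: centre of its underside.
- bur_box: Small green bur box with open lid, 70 x 65 x 45 mm, loose on the bench. Origin: centre of the underside of the box.
- cassette: Steel instrument cassette with instruments, 110 x 200 x 24 mm, loose on the bench. Origin: centre of its underside.
- liquid: Brown resin liquid bottle, 52 mm across, 120 mm high, loose in the hood. Origin: centre of its underside.
- powder: White powder jar with red cap, 64 mm across, 85 mm high, loose in the hood. Origin: centre of its underside.
- mixing_bowl: Blue mixing bowl, 90 mm across, 55 mm high, loose in the hood. Origin: centre of its underside.

How it is judged (in metres and radians):
On the way, in this order (a step that is already met when the one before it is completed fails the run):
1. the green start button is pressed in (value of joint start above 0.0042 m), for 0.05 s.
2. the green button is let out again (value of joint start below 0.002 m), for 0.05 s.
3. the fingers push the sash up from beneath its lip (contact force between the fingers and lip_under above 0.5 N and velocity of joint sash above 0.004 m/s), for 0.1 s.
4. the lip is level with the green markers (z of lip_front in the frame of mark between -0.01 and 0.01 m), for 0.2 s.
At the end, for the whole second after the job is handed in: The middle of the lip's thickness is within 10 mm of the mid-height of the green markers and the sash is at rest; both buttons are out; every loose thing stands upright within 25 mm of where it was (all of step 4 and velocity of joint sash between -0.005 and 0.005 m/s and value of joint each of start, stop below 0.002 m and distance of each of model_upper, model_lower, bur_box, cassette, liquid, powder, mixing_bowl from where it was at the start of the episode below 0.025 m and angle between each of model_upper, model_lower, bur_box, cassette, liquid, powder, mixing_bowl's own z axis and vertical below 0.2 rad); the robot touches nothing.
It fails at once if the red stop button is pressed (value of joint stop above 0.003 m).
It fails at once if the lip is pinched: fingers press on its underside and its top at once (contact force between the fingers and lip_under above 1 N and contact force between the fingers and lip_top above 1 N).
It fails at once if the sash is thrown: it moves faster than 0.4 m/s (velocity of joint sash above 0.4 m/s or velocity of joint sash below -0.4 m/s).
It fails at once if a loose thing is lifted, carried, pushed away (25 mm) or knocked over (distance of any of model_upper, model_lower, bur_box, cassette, liquid, powder, mixing_bowl from where it was at the start of the episode above 0.025 m or angle between any of model_upper, model_lower, bur_box, cassette, liquid, powder, mixing_bowl's own z axis and vertical above 0.35 rad).
It also fails if it takes over 54 s, if anything falls off the work surface, if the arm or the gripper's body presses on something with over 40 N, if the wrist force passes 120 N, or if a joint passes its speed limit or range.

### The arm

A 7-joint arm with a two-finger parallel gripper is mounted at the origin on the work surface. World frame = base frame: x ahead of the robot, y to its left, z up, the work surface at z = 0. Lengths are in mm, angles in rad, forces in N, time in s.
With the tool pointing down it reaches from about 350 to 900 mm from the base axis. Payload 7.2 kg.
Tool frame: the origin (TCP) lies on the centre line of the jaws, within the pads' length; the fingertips stand 11 mm ahead of it and the grasp point (between the pads) lies 8 mm behind it; z points along the fingers, y is the line along which they close (so a half turn about z gives the same grasp; the last joint's range is limited). The gripper opens to 88 mm and grips with 3 to 60 N. Pads are 20 mm wide; open, the fingers measure 115 mm over their backs; the gripper's body (75 mm by 178 mm) begins 61 mm behind the grasp point.
Start: joints at [1.234, 0.411, -0.013, 1.596, 0.006, 1.134, -0.082], TCP at [165.972, -602.564, 202.153] pointing down, gripper open.
Joint ranges: [-2.95, 2.95], [-0.29, 1.99], [-1.47, 1.44], [0.14, 2.54], [-1.03, 4.17], [0.13, 1.85], [-2.86, 2.86]. Speed limits (rad/s): [2.39, 2.39, 3.01, 3.01, 3.14, 3.14, 3.14].

### API

Orientations are given as [roll, pitch, yaw] about the fixed x, y, z axes, in that order (R = Rz(yaw) Ry(pitch) Rx(roll)).
In Python, from bench import * gives the robot as it stands. The module is installed in compiled form; this text tells all that it offers.
- The arm moves only by the tool step_arm, never from a script. Its argument "series" is a list of rows, each a list of 3 entries, a list of its own where there are three numbers: the shift along the tool's x, y, z in units of 0.02 m (1.0 is 0.02 m), then the turn, a rotation vector about the tool's x, y, z in units of 5 degrees (1.0 is 5 degrees), then the finger opening in mm, from 0 to 87.8. A call has 1 to 12 rows; each row shifts and turns the commanded pose from where the row before left it, along the tool's axes as they then stand; what a row does not reach is not made up. A row lasts 1/10 s, in which the tool goes at most 50 mm and 8.59 degrees, less where a joint would pass 70% of its speed; a pose out of reach is approached as far as the arm can. A call with a number of a shift or a turn outside -1 to 1 is refused whole. A call with a gripper value outside its range is refused whole. The fingers move at their own pace and stop on an object; "squeeze" is the grip in N (left out, the last holds). Time passes only in rows, so rows that do not move let the fingers close. It gives the time, the measured TCP pose, the force, the opening and the grip force at its end, in the units of the state.
- observe(): the state, without advancing time (a new reading comes with each control period).
- capture(name): name is "scene" or "top" or "wrist"; returns a dict with "img" (400x640x3 uint8, red, green, blue), "fx", "fy", "cx", "cy" (pixels), "pose" (4x4, takes a point from camera to world coordinates). Camera axes: x right, y down, z forward; pixel columns grow to the right and rows downward; lengths in mm; the calibration is good to about 2 mm. A picture is of the moment at which its call begins. There is no depth.
- hand_in(): hands the job in; it is judged then, once.
The state is a dict: "t": time; "q": joint angles; "qvel": joint speeds; "effort": joint torques, N m; "tool_pos": TCP position; "ee_rot": TCP orientation; "ft_force": force on the tool from outside, world axes, zero at the start; "torque": the same for the moment, N m; "finger_gap": opening from 0.0 (shut) to 1.0 (fully open); "gripper_force": force on a finger pad.
Only numpy, scipy, OpenCV 4.12 (cv2) and the standard library are available. Lean on these libraries where they do the work, as an engineer would, in place of code of your own. Each camera call takes 0.05 s, during which the arm holds its last target. There are 200 camera calls.

## Working session

There is one attempt and no reset: what is moved stays moved. The work goes in short steps, Python scripts to look and compute and a tool call to move; the robot and the scene stay as the last step left them, time stands still between calls to the robot, and variables do not carry over. Pictures are saved under pics/ and viewed, at most 10 in all, crops included, and the job is handed in when it is done.

Besides the shell and the picture viewer there is one more tool, called after "Call:" as name(argument=value, ...) on one line, values as JSON. step_arm: Moves the arm, as the interface text tells. Its arguments: {"type":"object","properties":{"series":{"type":"array"},"squeeze":{"type":"number"}},"required":["series"]}

```bash
mkdir -p pics; python3 - <<'E'
from bench import *
import cv2,pickle
d={n:capture(n) for n in("scene","top","wrist")}
pickle.dump(d,open('c0.pkl','wb'))
for n in d: cv2.imwrite(f'pics/{n}0.png',d[n]['img'][:,:,::-1]); print(n,d[n]['fx'],d[n]['cx'],d[n]['cy'],d[n]['pose'].round(3).tolist())
s=observe();print(s)
E
```

```text
scene 447.2593878649492 319.46619580826615 198.56573581632352 [[-0.695, -0.683, 0.226, 315.121], [-0.719, 0.663, -0.207, 333.472], [-0.008, -0.306, -0.952, 1364.303], [0.0, 0.0, 0.0, 1.0]]
top 448.03169045418696 321.44944541270877 195.95156026576788 [[0.028, -0.994, 0.109, 425.786], [-1.0, -0.027, 0.004, 46.895], [-0.001, -0.109, -0.994, 1472.821], [0.0, 0.0, 0.0, 1.0]]
wrist 279.68979678755227 320.593966202038 195.5907013510284 [[0.265, -0.935, -0.236, 230.427], [-0.964, -0.258, -0.064, -583.967], [-0.001, 0.244, -0.97, 384.412], [0.0, 0.0, 0.0, 1.0]]
{'t': 0.15, 'q': array([ 1.23381035,  0.41173205, -0.01270996,  1.59680914,  0.00563834,
        1.13427963, -0.08220692]), 'qvel': array([-9.91116536e-05, -2.58126679e-03, -9.00206281e-04, -2.58738928e-03,
        1.30653251e-03, -6.24384563e-04, -1.44773149e-03]), 'effort': array([ 1.75664751e-03, -5.88332963e+01,  6.42509256e-01, -2.91293013e+01,
       -5.37642650e-02,  1.58175593e-02,  8.90301499e-05]), 'tool_pos': array([ 165.82718017, -602.19883591,  201.50984827]), 'ee_rot': array([-3.14040587e+00,  1.18257277e-04,  2.68816909e-01]), 'ft_force': array([-0.14206692, -0.09195096, -0.26375556]), 'torque': array([-0.01532922,  0.00749307, -0.00280128]), 'gripper_force': 0.0, 'finger_gap': 0.9990304298910015}
```

View pics/scene0.png

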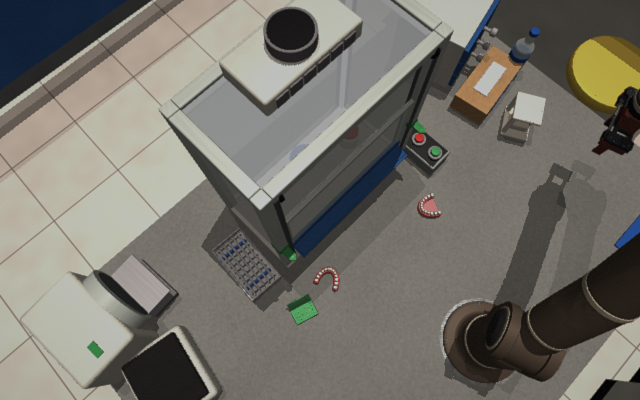

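View pics/top0.png

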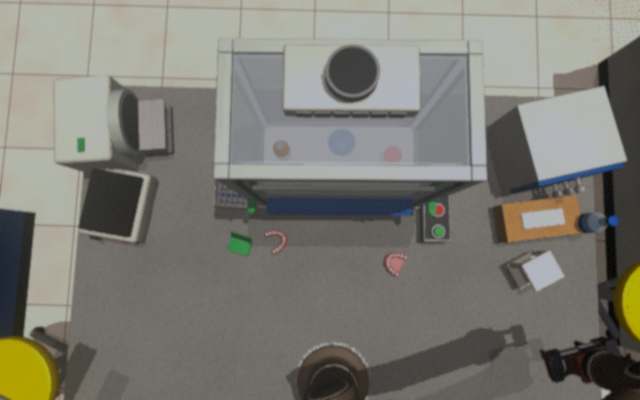

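The views show the green start button at about (438,231) in top and (435,152) in scene. The red button is beside it, on the hood side. The sash lip is the blue strip, at about row 207 in top. The green clips are at about (251,210) in top, and (288,254) and (420,127) in scene. I'll enlarge these areas.

```bash
python3 - <<'E'
import cv2,pickle,numpy as np
d=pickle.load(open('c0.pkl','rb'))
def crop(n,u,v,w,h,s): return cv2.resize(d[n]['img'][v:v+h,u:u+w,::-1],None,fx=s,fy=s,interpolation=cv2.INTER_CUBIC)
cv2.imwrite('pics/t1.png',crop('top',220,170,240,75,3.3333))
a=np.hstack([crop('scene',380,110,80,60,5),crop('scene',270,210,80,60,5)])
b=np.hstack([crop('top',400,190,80,60,5),crop('top',225,190,80,60,5)])
cv2.imwrite('pics/s1.png',np.vstack([a,b]))
E
```

```text
(no output)
```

View pics/s1.png

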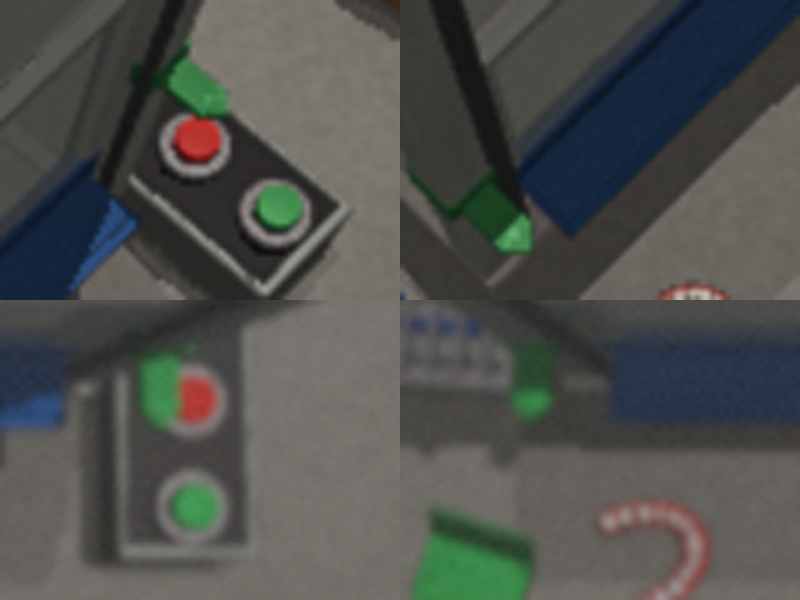

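```bash
cat > h.py <<'E'
import numpy as np,pickle
def ray(c,u,v):
    p=np.array(c['pose']); r=p[:3,:3]@[(u-c['cx'])/c['fx'],(v-c['cy'])/c['fy'],1]; return p[:3,3],r/np.linalg.norm(r)
def atz(c,u,v,z):
    o,r=ray(c,u,v); return o+r*(z-o[2])/r[2]
def proj(c,X):
    p=np.array(c['pose']); q=p[:3,:3].T@(np.asarray(X)-p[:3,3]); return np.array([q[0]/q[2]*c['fx']+c['cx'],q[1]/q[2]*c['fy']+c['cy']])
def hood(h,X):
    x,y,a=h[:3]; c,s=np.cos(a),np.sin(a); return np.array([x+c*X[0]-s*X[1],y+s*X[0]+c*X[1],X[2]])
E
python3 - <<'E'
from h import *
from scipy.optimize import least_squares
d=pickle.load(open('c0.pkl','rb'))
O=[('scene',423,131,(-198,-250),'m'),('top',432.4,215,(-198,-250),'m'),('scene',293,258,(-198,250),'m'),('top',251.2,213,(-198,250),'m'),
('scene',407.4,154.4,(-190,-220),'l'),('top',413,215,(-190,-220),'l'),('scene',304,257,(-190,220),'l'),('top',267,214,(-190,220),'l'),
('scene',450,151.4,(-267.5,-355),55),('scene',433,168.4,(-267.5,-267),55),('top',450,240,(-267.5,-355),55),('top',424.4,240.6,(-267.5,-267),55)]
def res(p):
    z={'m':p[3],'l':p[4]}
    return np.concatenate([proj(d[n],hood(p,(X[0],X[1],z.get(k,k))))-[u,v] for n,u,v,X,k in O])
s=least_squares(res,[650,0,0,230,100],loss='soft_l1',x_scale=[100,100,.1,50,50])
print(s.x.round(3)); print(res(s.x).reshape(-1,2).round(1).tolist())
for n,g,r in(('scene',(436,151),(419.8,137.6)),('top',(439,231.4),(439.6,210))):
    print(n,atz(d[n],*g,77).round(1),atz(d[n],*r,77).round(1))
print(hood(s.x,(-218.5,-311,77)),hood(s.x,(-190,0,s.x[4])))
E
```

```text
[ 7.11588e+02 -1.45300e+00  1.90000e-02  2.41861e+02  1.18450e+02]
[[2.0, 0.3], [0.0, -0.8], [2.2, 0.8], [-0.5, -0.3], [0.2, 0.0], [-0.6, -0.7], [-0.5, 0.1], [0.1, -1.0], [0.6, -1.0], [-0.5, 0.3], [1.6, 0.6], [-0.8, -0.2]]
scene [ 479.  -315.6   77. ] [ 545.1 -313.7   77. ]
top [ 477.9 -316.1   77. ] [ 544.6 -318.1   77. ]
[ 499.02511492 -316.54114196   77.        ] [521.62226375  -5.05660163 118.45033376]
```

View pics/t1.png

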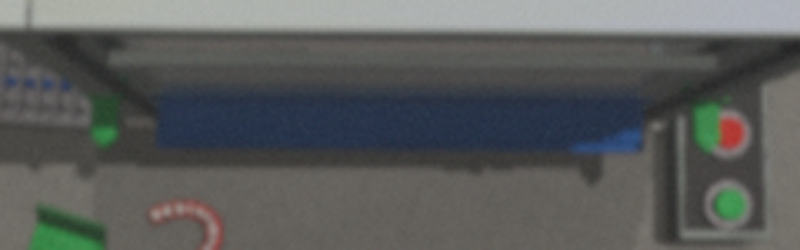

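The start button is at about (478.5, -316, 77) and both views agree; the red one is 66 mm behind it, as expected. The lip's mid-height is about 112 and the mark about 238. I'll move above the green button with the fingers closed, tilting the body away from the hood.

Call:
step_arm(series=[[[0.95,-0.48,0],[0,0,0],0],[[0.95,-0.48,0],[0,0,0],0],[[0.95,-0.48,0],[0,0,0],0],[[0.95,-0.48,0],[0,0,0],0],[[0.95,-0.48,0],[0,0,0],0],[[0.95,-0.48,0],[0,0,0],0],[[0.95,-0.48,0],[0,0,0],0],[[0.95,-0.48,0],[0,0,0],0],[[0.95,-0.48,0],[0,0,0],0],[[0.95,-0.48,0],[0,0,0],0]], squeeze=10)

```text
t: 1.15
tool_pos: [324.1, -458.8, 202.0]
ee_rot: [-3.141, 0.0, 0.269]
ft_force: [-0.0, -0.7, 0.0]
finger_gap: 0.129
gripper_force: 0.0
```

Call:
step_arm(series=[[[0,0,0],[0,1,0.58],0],[[0,0,0],[0,1,0.58],0],[[0,0,0],[0,1,0.58],0],[[0,0,0],[0,1,0.58],0],[[0,0,0],[0,1,0.58],0],[[0,0,0],[0,0,0],0],[[0,0,0],[0,0,0],0]])

```text
t: 1.85
tool_pos: [323.2, -459.6, 202.0]
ee_rot: [-3.082, -0.429, -0.001]
ft_force: [0.1, -0.6, -0.4]
finger_gap: 0.007
gripper_force: 0.0
```

```bash
cat >> h.py <<'E'
from scipy.spatial.transform import Rotation as Rn
def to_tool(s,target):
    "shift to target in tool axes, row units"
    return Rn.from_euler('xyz',s['ee_rot']).as_matrix().T@(np.asarray(target)-s['tool_pos'])/20
def st(s): print(round(s['t'],2),s['tool_pos'].round(1),'\n',Rn.from_euler('xyz',s['ee_rot']).as_matrix().round(3).tolist(),'\nq',s['q'].round(3),'f',s['ft_force'].round(1),s['finger_gap'])
E
python3 -c "
from bench import *
from h import *
s=observe();st(s);R=Rn.from_euler('xyz',s['ee_rot']).as_matrix()
tip=s['tool_pos']+11*R[:,2];print(tip,to_tool(s,np.array([478.5,-316,110])-11*R[:,2]))"
```

```text
1.85 [ 323.2 -459.6  202. ] 
 [[0.909, 0.024, 0.415], [-0.001, -0.998, 0.059], [0.416, -0.054, -0.908]] 
q [ 1.261  0.258 -0.138  1.908 -0.488  0.905 -0.138] f [ 0.1 -0.6 -0.4] 0.007171579078520691
[ 327.7249471  -458.96674989  192.02805792] [ 5.14012073 -6.73622357  7.27705139]
```

Call:
step_arm(series=[[[0.54,-0.67,0.74],[0,0,0],0],[[0.54,-0.67,0.74],[0,0,0],0],[[0.54,-0.67,0.74],[0,0,0],0],[[0.54,-0.67,0.74],[0,0,0],0],[[0.54,-0.67,0.74],[0,0,0],0],[[0.54,-0.67,0.74],[0,0,0],0],[[0.54,-0.67,0.74],[0,0,0],0],[[0.54,-0.67,0.74],[0,0,0],0],[[0.54,-0.67,0.74],[0,0,0],0],[[0.54,-0.67,0.74],[0,0,0],0],[[0,0,0],[0,0,0],0]])

```text
t: 2.95
tool_pos: [483.6, -312.7, 120.0]
ee_rot: [-3.081, -0.431, 0.007]
ft_force: [-0.7, -0.6, 0.5]
finger_gap: 0.004
gripper_force: 0.0
```

```bash
python3 -c "
from bench import *
from h import *
import cv2
s=observe();st(s);R=Rn.from_euler('xyz',s['ee_rot']).as_matrix()
tip=s['tool_pos']+11*R[:,2];print(tip,(R.T@[0,0,-1]))
c=capture('wrist');print(proj(c,tip),proj(c,[478.5,-316,77]))
cv2.imwrite('pics/w1.png',c['img'][:,:,::-1])"
```

```text
2.95 [ 483.6 -312.7  120. ] 
 [[0.909, 0.032, 0.417], [0.006, -0.998, 0.064], [0.418, -0.055, -0.907]] 
q [ 0.92   0.312 -0.262  2.076 -0.496  0.517 -0.464] f [-0.7 -0.6  0.5] 0.004492640965813601
[ 488.22356678 -312.04090508  110.05503308] [-0.41776489  0.05506046  0.90688524]
[321.62005629 219.78334603] [327.98888514 235.36618411]
```

View pics/w1.png

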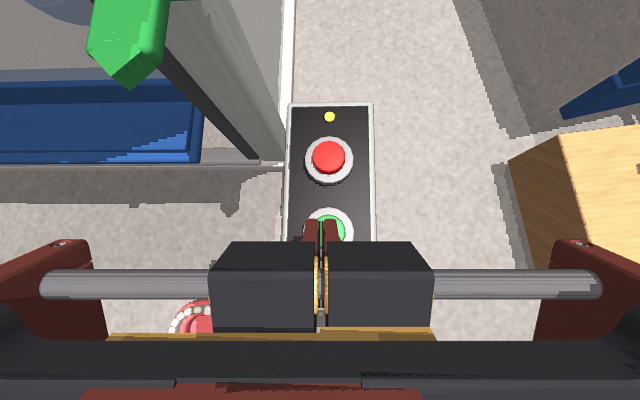

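The fingertips are over the green button, at (328,232). The red one, at (329,156), is well clear. I'll press down now.

Call:
step_arm(series=[[[-0.4,0.13,0.5],[0,0,0],0],[[-0.4,0.13,0.5],[0,0,0],0],[[-0.042,0.006,0.09],[0,0,0],0],[[-0.042,0.006,0.09],[0,0,0],0],[[-0.042,0.006,0.09],[0,0,0],0],[[-0.042,0.006,0.09],[0,0,0],0],[[-0.042,0.006,0.09],[0,0,0],0],[[0,0,0],[0,0,0],0],[[0,0,0],[0,0,0],0]])

```text
t: 3.9
tool_pos: [474.4, -321.2, 85.4]
ee_rot: [-3.082, -0.431, -0.001]
ft_force: [-0.1, -0.8, 0.7]
finger_gap: 0.003
gripper_force: 0.0
```

Call:
step_arm(series=[[[-0.042,-0.1,0.09],[0,0,0],0],[[-0.042,-0.1,0.09],[0,0,0],0],[[0,0,0],[0,0,0],0]])

```text
t: 4.2
tool_pos: [474.0, -316.4, 81.2]
ee_rot: [-3.081, -0.431, -0.001]
ft_force: [0.8, 0.9, 0.3]
finger_gap: 0.006
gripper_force: 0.0
```

Call:
step_arm(series=[[[-0.042,0.006,0.09],[0,0,0],0],[[0,0,0],[0,0,0],0]])

```text
t: 4.4
tool_pos: [474.1, -317.0, 79.3]
ee_rot: [-3.082, -0.431, -0.001]
ft_force: [-0.4, -0.0, -0.6]
finger_gap: 0.004
gripper_force: 0.0
```

```bash
python3 -c "
from bench import *
from h import *
import cv2
st(observe())
c=capture('wrist')
cv2.imwrite('pics/w2.png',cv2.resize(c['img'][90:290,200:460,::-1],None,fx=3,fy=3))"
```

```text
4.4 [ 474.1 -317.    79.3] 
 [[0.908, 0.023, 0.417], [-0.001, -0.998, 0.059], [0.418, -0.054, -0.907]] 
q [ 0.961  0.376 -0.294  2.117 -0.543  0.422 -0.385] f [-0.4 -0.  -0.6] 0.003839106771854222
```

View pics/w2.png

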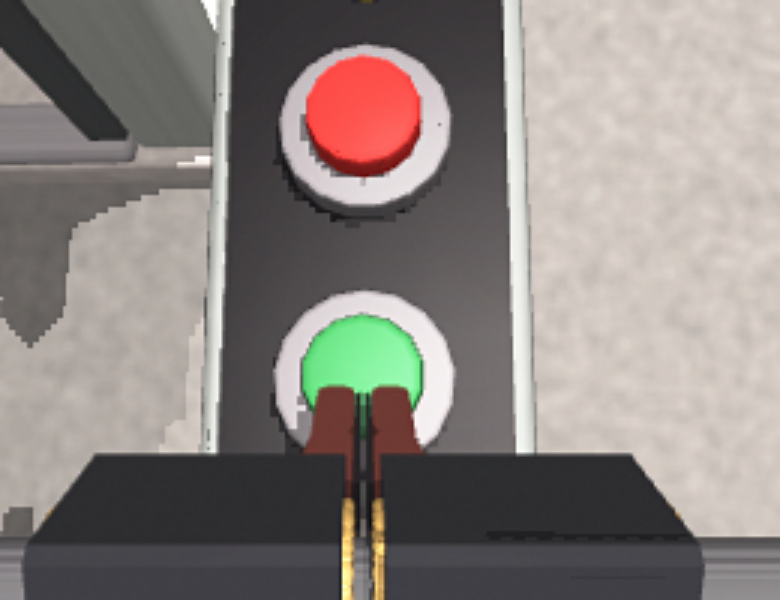

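```bash
python3 -c "
from bench import *
from h import *
s=observe();c=capture('wrist');R=Rn.from_euler('xyz',s['ee_rot']).as_matrix()
for k in(11,16): print('tip',proj(c,s['tool_pos']+k*R[:,2]), proj(c,s['tool_pos']+k*R[:,2]+10*R[:,0]))
for z in(77,71):print(z,proj(c,[478.5,-316,z]),proj(c,[545,-316,z]),atz(c,320.7,214,z),atz(c,321,127.5,z))
print(s['ft_force'])"
```

```text
tip [321.61214976 219.82026075] [321.62191564 206.67282419]
tip [321.58737051 217.62418923] [321.59661426 204.75928149]
77 [320.46778478 219.01982863] [322.53748861 130.15512174] [ 482.0510692  -316.08149484   77.        ] [ 547.1149048  -314.80111178   77.        ]
71 [320.91932288 219.86013936] [322.90675042 133.38408386] [ 482.76362694 -315.74216033   71.        ] [ 549.8176248  -314.42261312   71.        ]
[ 0.40548246 -0.60049541  0.44340653]
```

Call:
step_arm(series=[[[-0.02,0.003,0.045],[0,0,0],0],[[-0.02,0.003,0.045],[0,0,0],0],[[0,0,0],[0,0,0],0]])

```text
t: 4.8
tool_pos: [474.1, -317.0, 77.4]
ee_rot: [-3.082, -0.431, -0.002]
ft_force: [0.3, -0.1, 0.1]
finger_gap: 0.004
gripper_force: 0.0
```

```bash
python3 -c "
from bench import *
from h import *
import cv2
s=observe();st(s);print(s['torque'],s['effort'])
c=capture('scene')
cv2.imwrite('pics/s2.png',cv2.resize(c['img'][100:190,370:480,::-1],None,fx=6,fy=6,interpolation=cv2.INTER_CUBIC))"
```

```text
4.8 [ 474.1 -317.    77.4] 
 [[0.908, 0.023, 0.417], [-0.001, -0.998, 0.059], [0.418, -0.054, -0.907]] 
q [ 0.963  0.38  -0.296  2.118 -0.545  0.418 -0.382] f [ 0.3 -0.1  0.1] 0.0043894513065454565
[-0.04615913  0.33744581  0.0220574 ] [ 5.69020176e-04 -4.71628904e+01 -2.93753989e+00 -2.10084236e+01
 -8.32746774e-01 -5.57055362e-01  1.91423320e-02]
```

View pics/s2.png

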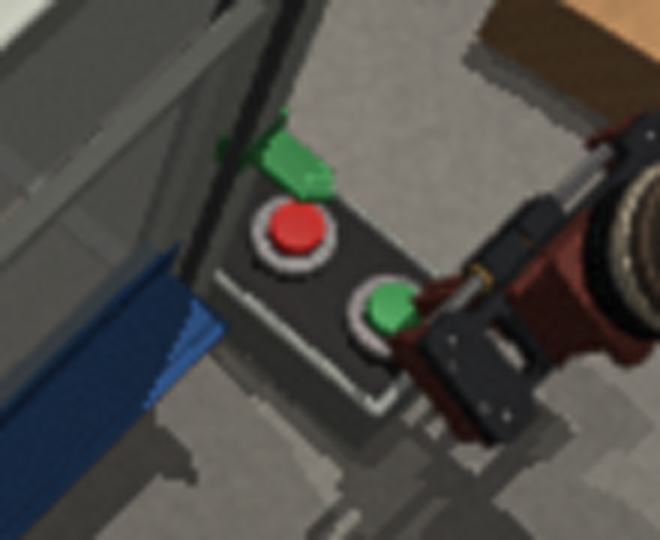

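```bash
python3 -c "
from bench import *
from h import *
s=observe();c=capture('scene');w=capture('wrist');R=Rn.from_euler('xyz',s['ee_rot']).as_matrix()
o=s['tool_pos']
f=lambda X:((proj(c,X)-[370,100])*6).round(0)
for k in(-30,-8,11):
  for x in(-10,0,10):
    for y in(-13,0,13): print(k,x,y,(o+R@[x,y,k]).round(0),f(o+R@[x,y,k]),proj(w,o+R@[x,y,k]).round())
print('btn',f([478.5,-316,77]),f([482,-316,77]),f([482,-316,71]),f([463,-316,77]))
np.save('/tmp/s.npy',c['img']);im=w['img'].astype(int)
# red-brown mask near tip in wrist, green mask
g=(im[...,1]>im[...,0]*1.4)&(im[...,1]>im[...,2]*1.3)&(im[...,1]>90)
v,u=np.nonzero(g[150:300,250:400]);print('green',u.min()+250,u.max()+250,v.min()+150,v.max()+150)
r=(im[...,0]>im[...,1]*1.5)&(im[...,0]<140)
for row in range(200,250,4): print(row,np.nonzero(g[row,280:360])[0]+280 if 0 else (''.join('G' if g[row,k] else 'r' if r[row,k] else '.' for k in range(290,352))))
"
```

```text
-30 -10 -13 [ 452. -306.  101.] [434. 334.] [300. 258.]
-30 -10 0 [ 453. -319.  101.] [450. 317.] [322. 258.]
-30 -10 13 [ 453. -332.  100.] [466. 301.] [344. 258.]
-30 0 -13 [ 461. -306.  105.] [423. 318.] [300. 243.]
-30 0 0 [ 462. -319.  105.] [439. 302.] [322. 243.]
-30 0 13 [ 462. -332.  104.] [455. 286.] [344. 243.]
-30 10 -13 [ 470. -306.  110.] [411. 303.] [299. 227.]
-30 10 0 [ 471. -319.  109.] [427. 287.] [322. 227.]
-30 10 13 [ 471. -332.  108.] [443. 271.] [344. 227.]
-8 -10 -13 [ 461. -305.   81.] [409. 339.] [302. 243.]
-8 -10 0 [ 462. -318.   81.] [425. 323.] [322. 243.]
-8 -10 13 [ 462. -330.   80.] [441. 307.] [341. 243.]
-8 0 -13 [ 471. -305.   85.] [398. 324.] [302. 229.]
-8 0 0 [ 471. -318.   85.] [414. 308.] [322. 229.]
-8 0 13 [ 471. -331.   84.] [430. 292.] [341. 229.]
-8 10 -13 [ 480. -305.   90.] [387. 309.] [302. 215.]
-8 10 0 [ 480. -318.   89.] [403. 293.] [322. 215.]
-8 10 13 [ 480. -331.   88.] [419. 277.] [342. 215.]
11 -10 -13 [ 469. -303.   64.] [388. 343.] [304. 233.]
11 -10 0 [ 470. -316.   63.] [404. 327.] [322. 233.]
11 -10 13 [ 470. -329.   63.]
[... 584 characters left out ...]
GGGGGGGGGGGGGGGGGG............
212 ..........GGGGGGGGGGGGGGGGGGGGGGGGGGGGGGGGGGGGGGGGG...........
216 ..........GGGGGGGGGGGGGGGGGGGGGGGGGGGGGGGGGGGGGGGGG...........
220 ...........GGGGG.rrrrrrrrrrrGGGGGG.rrrrrrrrrrrGGGGG...........
224 .............GG.rrrrrrrrrrrrG.GG.GrrrrrrrrrrrrrGG.............
228 ...............rrrrrrrrrrrrr..GG..rrrrrrrrrrrrr...............
232 ..............rrrrrrrrrrrrrr......rrrrrrrrrrrrrr..............
236 .............rrrrrrrrrrrrrrr......rrrrrrrrrrrrrrr.............
240 ...........rrrrrrrrrrrrrrrrr......rrrrrrrrrrrrrrrrr...........
244 .........................rrr.......rr.........................
248 .........................rrr.......rr.........................
```

Call:
step_arm(series=[[[-0.02,0.003,0.045],[0,0,0],0],[[-0.02,0.003,0.045],[0,0,0],0],[[0,0,0],[0,0,0],0]])

```text
t: 5.25
tool_pos: [474.1, -317.0, 75.4]
ee_rot: [-3.082, -0.431, -0.001]
ft_force: [0.0, -0.5, 0.9]
finger_gap: 0.007
gripper_force: 0.0
```

```bash
python3 -c "
from bench import *
from h import *
from scipy.ndimage import shift
s=observe();st(s)
a=pickle.load(open('c0.pkl','rb'))['scene']['img'].astype(float)
cs=[capture('scene')['img'].astype(float) for _ in range(3)];b=np.mean(cs,0)
def best(r0,r1,c0,c1):
  o=[]
  for dy in np.arange(-1.5,1.6,.1):
    for dx in np.arange(-1.5,1.6,.1):
      t=shift(a[r0-5:r1+5,c0-5:c1+5],(dy,dx,0),order=1)[5:-5,5:-5]; o.append((((t-b[r0:r1,c0:c1])**2).mean(),dy,dx))
  return min(o)
print('green',best(143,158,428,437)); print('red',best(131,144,412,427))
"
```

```text
5.25 [ 474.1 -317.    75.4] 
 [[0.908, 0.023, 0.417], [-0.001, -0.998, 0.059], [0.418, -0.054, -0.907]] 
q [ 0.964  0.384 -0.298  2.119 -0.547  0.413 -0.379] f [ 0.  -0.5  0.9] 0.0065807811315782075
green (np.float64(237.96706721536336), np.float64(0.2000000000000015), np.float64(1.3322676295501878e-15))
red (np.float64(24.225261158594645), np.float64(1.3322676295501878e-15), np.float64(1.3322676295501878e-15))
```

```bash
python3 -c "
from bench import *
from h import *
import cv2
s=observe();c=capture('scene');t=capture('top');R=Rn.from_euler('xyz',s['ee_rot']).as_matrix();o=s['tool_pos']
out=[]
for k,(u,v,n) in ((c,(420,135,40)),(t,(420,210,40))):
  im=cv2.resize(np.ascontiguousarray(k['img'][v:v+n,u:u+n,::-1]),None,fx=10,fy=10,interpolation=cv2.INTER_CUBIC)
  im=cv2.convertScaleAbs(im,alpha=1.6)
  for X in [[0,0,11],[0,0,-8],[0,0,-30]]:
    p=((proj(k,o+R@X)-[u,v]+.5)*10).astype(int);cv2.circle(im,tuple(map(int,p)),4,(0,255,255),1)
  out.append(im)
cv2.imwrite('pics/s3.png',np.hstack(out))"
```

```text
(no output)
```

View pics/s3.png

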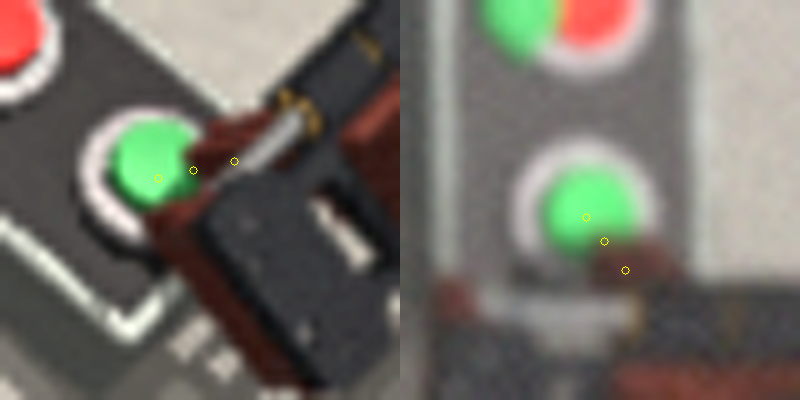

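The overlay shows the visible finger ends stop at about tool z = -8, which is 15 to 20 mm short of the assumed tip. They haven't reached the button yet, and they sit toward its near edge. I'll shift 7 mm forward and carry on down while watching the force.

Call:
step_arm(series=[[[0.32,0.01,0.15],[0,0,0],0],[[-0.02,0.003,0.045],[0,0,0],0],[[-0.02,0.003,0.045],[0,0,0],0],[[0,0,0],[0,0,0],0]])

```text
t: 5.9
tool_pos: [481.2, -316.9, 73.3]
ee_rot: [-3.082, -0.431, -0.001]
ft_force: [-0.5, -0.1, 0.2]
finger_gap: -0.001
gripper_force: 0.0
```

Call:
step_arm(series=[[[-0.02,0.003,0.045],[0,0,0],0],[[-0.02,0.003,0.045],[0,0,0],0],[[0,0,0],[0,0,0],0]])

```text
t: 6.2
tool_pos: [481.2, -317.1, 71.4]
ee_rot: [-3.082, -0.431, -0.002]
ft_force: [-0.8, -0.0, 0.1]
finger_gap: 0.004
gripper_force: 0.0
```

Call:
step_arm(series=[[[-0.02,0.003,0.045],[0,0,0],0],[[-0.02,0.003,0.045],[0,0,0],0],[[0,0,0],[0,0,0],0]])

```text
t: 6.5
tool_pos: [481.3, -317.1, 69.5]
ee_rot: [-3.082, -0.431, -0.001]
ft_force: [-1.0, 0.1, 0.6]
finger_gap: 0.003
gripper_force: 0.0
```

Call:
step_arm(series=[[[-0.02,0.003,0.045],[0,0,0],0],[[-0.02,0.003,0.045],[0,0,0],0],[[0,0,0],[0,0,0],0]])

```text
t: 6.8
tool_pos: [481.3, -317.1, 67.5]
ee_rot: [-3.082, -0.431, -0.001]
ft_force: [0.4, -0.1, -0.1]
finger_gap: 0.006
gripper_force: 0.0
```

Call:
step_arm(series=[[[-0.02,0.003,0.045],[0,0,0],0],[[-0.02,0.003,0.045],[0,0,0],0],[[0,0,0],[0,0,0],0]])

```text
t: 7.1
tool_pos: [481.4, -317.1, 65.5]
ee_rot: [-3.082, -0.431, -0.001]
ft_force: [-0.1, 0.2, 0.9]
finger_gap: 0.006
gripper_force: 0.0
```

```bash
python3 -c "
from bench import *
from h import *
import cv2
s=observe();st(s);c=capture('scene');t=capture('top');w=capture('wrist')
out=[]
for k,(u,v,n,m) in ((c,(415,125,40,10)),(t,(420,205,40,10)),(w,(270,170,100,4))):
  im=cv2.resize(np.ascontiguousarray(k['img'][v:v+n,u:u+n,::-1]),(265,265),interpolation=cv2.INTER_CUBIC)
  out.append(cv2.convertScaleAbs(im,alpha=1.5))
cv2.imwrite('pics/s4.png',np.hstack(out))"
```

```text
7.1 [ 481.4 -317.1   65.5] 
 [[0.908, 0.023, 0.417], [-0.001, -0.998, 0.059], [0.418, -0.054, -0.907]] 
q [ 0.955  0.409 -0.301  2.114 -0.549  0.39  -0.379] f [-0.1  0.2  0.9] 0.005500492883886455
```

View pics/s4.png

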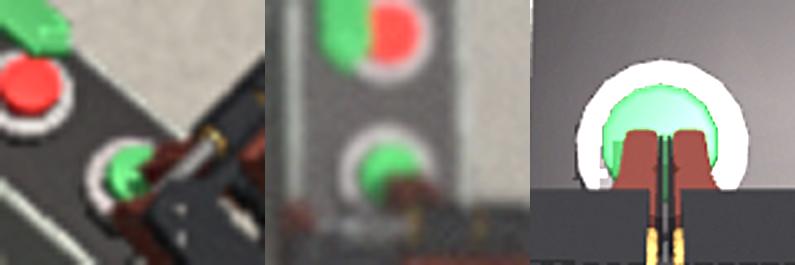

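```bash
python3 -c "
from bench import *
from h import *
s=observe();c=capture('scene');t=capture('top');w=capture('wrist');R=Rn.from_euler('xyz',s['ee_rot']).as_matrix();o=s['tool_pos']
def tri(L):
  A=np.zeros((3,3));b=np.zeros(3)
  for p,r in L: M=np.eye(3)-np.outer(r,r);A+=M;b+=M@p
  return np.linalg.solve(A,b)
S,T,W=ray(c,436.4,149.2),ray(t,439.6,231.9),ray(w,321.5,219)
for L in([S,W],[T,W],[S,T],[S,T,W]): X=tri(L);print(X.round(1),(R.T@(X-o)).round(1))
P=w['pose'];print('cam in tool',(R.T@(np.array(P)[:3,3]-o)).round(1))
# button from wrist: ring/disc centers
print([atz(w,270+663/2.65-530/2.65,170+140/2.65,z).round(1) for z in(71,77)])
"
```

```text
[ 482.6 -318.    83.2] [  8.4  -0.1 -15.5]
[ 480.  -317.2   83.5] [  6.1  -1.  -16.8]
[ 477.7 -312.2   96.2] [  9.3  -6.7 -28.9]
[ 480.3 -317.1   84.8] [  7.   -1.2 -17.8]
cam in tool [  67.1   -0.7 -182.7]
[array([ 482.5, -316.4,   71. ]), array([ 482. , -316.8,   77. ])]
```

Call:
step_arm(series=[[[0.36,0.01,0.17],[0,0,0],0],[[-0.02,0.003,0.045],[0,0,0],0],[[-0.02,0.003,0.045],[0,0,0],0],[[0,0,0],[0,0,0],0]])

```text
t: 7.8
tool_pos: [489.5, -317.1, 63.4]
ee_rot: [-3.082, -0.431, -0.001]
ft_force: [0.9, -0.0, 0.9]
finger_gap: 0.004
gripper_force: 0.2
```

Call:
step_arm(series=[[[-0.02,0.003,0.045],[0,0,0],0],[[-0.02,0.003,0.045],[0,0,0],0],[[0,0,0],[0,0,0],0]])

```text
t: 8.1
tool_pos: [489.6, -317.2, 61.7]
ee_rot: [-3.082, -0.432, -0.001]
ft_force: [0.3, 0.4, 3.0]
finger_gap: 0.009
gripper_force: 0.8
```

Call:
step_arm(series=[[[-0.02,0.003,0.045],[0,0,0],0],[[-0.02,0.003,0.045],[0,0,0],0],[[0,0,0],[0,0,0],0]])

```text
t: 8.4
tool_pos: [489.6, -317.2, 59.7]
ee_rot: [-3.082, -0.431, -0.001]
ft_force: [-0.2, 0.5, 2.8]
finger_gap: 0.003
gripper_force: 1.3
```

Contact started at TCP z of about 63.5, with force now at 3 N. I'll push until it bottoms out.

Call:
step_arm(series=[[[-0.02,0.003,0.045],[0,0,0],0],[[-0.02,0.003,0.045],[0,0,0],0],[[0,0,0],[0,0,0],0]])

```text
t: 8.7
tool_pos: [489.6, -317.2, 57.7]
ee_rot: [-3.082, -0.431, -0.001]
ft_force: [0.4, 1.3, 3.7]
finger_gap: 0.006
gripper_force: 1.7
```

Call:
step_arm(series=[[[-0.02,0.003,0.045],[0,0,0],0],[[0,0,0],[0,0,0],0]])

```text
t: 8.9
tool_pos: [489.6, -317.2, 56.8]
ee_rot: [-3.082, -0.431, -0.001]
ft_force: [0.1, 2.0, 5.3]
finger_gap: 0.003
gripper_force: 2.6
```

Call:
step_arm(series=[[[-0.02,0.003,0.045],[0,0,0],0],[[0,0,0],[0,0,0],0],[[0,0,0],[0,0,0],0]])

```text
t: 9.2
tool_pos: [489.7, -317.3, 56.4]
ee_rot: [-3.082, -0.432, -0.001]
ft_force: [-3.9, 3.3, 11.6]
finger_gap: 0.003
gripper_force: 5.8
```

The force jumped to 11.6 N, so the button has bottomed. Lift off and retreat to open space in front of the hood.

Call:
step_arm(series=[[[0.31,-0.04,-0.68],[0,0,0],0],[[0.31,-0.04,-0.68],[0,0,0],0],[[0.31,-0.04,-0.68],[0,0,0],0],[[0.31,-0.04,-0.68],[0,0,0],0]])

```text
t: 9.6
tool_pos: [488.6, -317.5, 115.6]
ee_rot: [-3.082, -0.43, -0.002]
ft_force: [-0.1, 0.4, -0.0]
finger_gap: 0.004
gripper_force: 0.0
```

Call:
step_arm(series=[[[-0.29,-0.64,-1],[0,0,0],0],[[-0.29,-0.64,-1],[0,0,0],0],[[-0.29,-0.64,-1],[0,0,0],0],[[-0.29,-0.64,-1],[0,0,0],0],[[-0.29,-0.64,-1],[0,0,0],0],[[-0.29,-0.64,-1],[0,0,0],0],[[-0.29,-0.64,-1],[0,0,0],0],[[-0.29,-0.64,-1],[0,0,0],0],[[-0.29,-0.64,-1],[0,0,0],0],[[-0.29,-0.64,-1],[0,0,0],0],[[0,0,0],[0,0,0],0]])

```text
t: 10.7
tool_pos: [349.3, -201.3, 281.1]
ee_rot: [-3.085, -0.433, -0.001]
ft_force: [0.4, -0.3, 0.1]
finger_gap: 0.007
gripper_force: 0.0
```

```bash
python3 -c "
from bench import *
from h import *
st(observe())"
```

```text
10.7 [ 349.3 -201.3  281.1] 
 [[0.908, 0.023, 0.419], [-0.001, -0.998, 0.056], [0.42, -0.051, -0.906]] 
q [ 0.97  -0.228 -0.218  2.202 -0.483  0.931 -0.562] f [ 0.4 -0.3  0.1] 0.007304953639159736
```

```bash
cat > kin.py <<'E'
from h import *
from scipy.optimize import least_squares
D=[([1.23381,.41173,-.01271,1.59681,.00564,1.13428,-.08221],[165.83,-602.2,201.51],None),
([1.261,.258,-.138,1.908,-.488,.905,-.138],[323.2,-459.6,202.],[[0.909,0.024,0.415],[-0.001,-0.998,0.059],[0.416,-0.054,-0.908]]),
([.92,.312,-.262,2.076,-.496,.517,-.464],[483.6,-312.7,120.],[[0.909,0.032,0.417],[0.006,-0.998,0.064],[0.418,-0.055,-0.907]]),
([.955,.409,-.301,2.114,-.549,.39,-.379],[481.4,-317.1,65.5],None),
([.961,.376,-.294,2.117,-.543,.422,-.385],[474.1,-317.,79.3],None),
([.97,-.228,-.218,2.202,-.483,.931,-.562],[349.3,-201.3,281.1],[[0.908,0.023,0.419],[-0.001,-0.998,0.056],[0.42,-0.051,-0.906]])]
Rz=lambda a:Rn.from_euler('z',a).as_matrix(); Ry=lambda a:Rn.from_euler('y',a).as_matrix()
def fk(q,L,sg=(-1,-1,-1,-1)):
    R=np.eye(3);p=np.zeros(3);z=np.array([0,0,1.]);x=np.array([1.,0,0])
    R=Rz(sg[0]*q[0]);p=p+L[0]*z
    R=R@Ry(q[1])@Rz(sg[1]*q[2]);p=p+R@(L[1]*z+L[2]*x)
    R=R@Ry(q[3]);p=p+R@(L[3]*x)
    R=R@Rz(sg[2]*q[4]);p=p+R@(L[4]*z)
    R=R@Ry(q[5]);p=p+R@(L[5]*x)
    R=R@Rz(sg[3]*q[6]);p=p+R@(L[6]*z)
    return p,R
def fit():
    import itertools;best=None
    for sg in itertools.product((-1,1),repeat=3):
        sg=(-1,)+sg
        s=least_squares(lambda L:np.concatenate([fk(q,L,sg)[0]-p for q,p,_ in D]),[330,400,0,0,400,50,250])
        if best is None or s.cost<best[0]: best=(s.cost,s.x,sg)
    return best
if __name__=='__main__':
    c,L,sg=fit();print(c,L.round(1),sg)
    for q,p,R in D:
        P,r=fk(q,L,sg);print((P-p).round(1), (r.T@np.array(R)).round(2).tolist() if R else '')
E
python3 kin.py
```

```text
1216.0607091280956 [166.7 491.2  13.6 -39.2 410.3 -24.7 269.3] (-1, -1, -1, -1)
[45.1 17.4  2.2] 
[-2.1 -4.2 -4.7] [[0.0, -1.0, -0.0], [1.0, 0.0, -0.0], [-0.0, -0.0, 1.0]]
[-1.   2.9  1. ] [[-0.0, -1.0, 0.0], [1.0, -0.0, 0.0], [-0.0, 0.0, 1.0]]
[-0.3 -0.9  0.2] 
[ 0.2 -0.7  0.5] 
[3.6 4.2 0.7] [[0.0, -1.0, -0.0], [1.0, 0.0, 0.0], [-0.0, -0.0, 1.0]]
```

```bash
cat >> kin.py <<'E'
E
sed -i '/^def fk/,/return p,R/d; /^def fit/,$d' kin.py
cat >> kin.py <<'E'
def fk(q,L):
    v=lambda *a:np.array(a)
    R=Rz(-q[0]);p=v(0,0,L[0])
    R=R@Ry(q[1]);p=p+R@v(0,L[1],0)
    R=R@Rz(-q[2]);p=p+R@v(L[2],L[3],L[4])
    R=R@Ry(q[3]);p=p+R@v(L[5],L[6],0)
    R=R@Rz(-q[4]);p=p+R@v(0,L[7],L[8])
    R=R@Ry(q[5]);p=p+R@v(L[9],L[10],0)
    R=R@Rz(-q[6]);p=p+R@v(0,0,L[11])
    return p,R@Rz(np.pi/2)
L0=np.array([365,-30,20,-5,395,-20,0,0,385,15,-70,330.])
s=least_squares(lambda L:np.concatenate([fk(q,L)[0]-p for q,p,_ in D]+[(L-L0)*.01]),L0)
L=s.x
LO=np.array([-2.95,-.29,-1.47,.14,-1.03,.13,-2.86]);HI=np.array([2.95,1.99,1.44,2.54,4.17,1.85,2.86])
def ik(p,R,q0,w=.02):
    def f(q):
        P,r=fk(q,L);return np.r_[(P-p)/10,Rn.from_matrix(r.T@R).as_rotvec()*10,w*(q-q0)]
    s=least_squares(f,np.clip(q0,LO+.02,HI-.02),bounds=(LO,HI));P,r=fk(s.x,L)
    return s.x,np.linalg.norm(P-p),Rn.from_matrix(r.T@R).magnitude()
E
python3 - <<'E'
from kin import *
print(L.round(1))
for q,p,R in D: print((fk(q,L)[0]-p).round(1))
rng=np.random.default_rng(0)
for pitch in(-5,0,20):
  a=np.radians(pitch) # down pitch
  z=np.array([np.cos(a),0,-np.sin(a)]);y=np.array([0,-1,0.]);x=np.cross(y,z);R=np.c_[x,y,z]
  for tgt in([566,-10,85],[566,-10,215],[480,-10,85],[480,-10,200]):
    ok=[]
    for i in range(25):
      q0=rng.uniform(LO,HI); 
      if i<12: q0[4]=rng.uniform(2,4)
      q,e,r=ik(np.array(tgt,float),R,q0,.002)
      if e<2 and r<.03: ok.append(q)
    print(pitch,tgt,len(ok)); 
    for q in ok[:3]: print('   ',q.round(2))
E
```

```text
[ 2.810e+02 -4.010e+01  1.700e+00 -6.400e+00  5.295e+02 -6.200e+00
 -1.400e+00  3.480e+01  4.501e+02  2.000e-01 -3.520e+01  3.788e+02]
[-0. -0. -0.]
[-0.2  0.  -0. ]
[ 0.1 -0.1  0.2]
[-0.2 -0.  -0.2]
[0.1 0.1 0.1]
[0.2 0.1 0. ]
-5 [566, -10, 85] 10
    [ 0.87  1.74 -0.74  2.52  3.95  1.85  2.86]
    [ 0.87  1.74 -0.74  2.52  3.95  1.85  2.86]
    [ 0.87  1.74 -0.74  2.52  3.95  1.85  2.86]
-5 [566, -10, 215] 0
-5 [480, -10, 85] 0
-5 [480, -10, 200] 0
0 [566, -10, 85] 0
0 [566, -10, 215] 0
0 [480, -10, 85] 0
0 [480, -10, 200] 0
20 [566, -10, 85] 0
20 [566, -10, 215] 0
20 [480, -10, 85] 0
20 [480, -10, 200] 0
```

```bash
cat > srch.py <<'E'
from kin import *
def frame(psi,dl,rho):
    # tool z: yaw psi, down-pitch dl ; roll rho about tool z
    R=Rn.from_euler('z',psi,degrees=True)*Rn.from_euler('y',90+dl,degrees=True)  # z->forward, x->down at dl=0
    return (R*Rn.from_euler('z',180+rho,degrees=True)).as_matrix()
def pose(psi,dl,rho,y,zu,k=-33,edge=521.):
    R=frame(psi,dl,rho);z=R[:,2];n=np.array([0,0,1])-z*z[2];n/=np.linalg.norm(n)
    h=8*abs(n@R[:,0])+11*abs(n@R[:,1])
    return np.array([edge,y,zu])-h*n-k*z,R
def clear(R,p,edge=521.,zu=106):
    C=np.array([p+R@[a*37.5,b*89,c] for a in(-1,1) for b in(-1,1) for c in(-69,-150)])
    bad=C[C[:,2]>zu-10]; return (edge-bad[:,0].max()) if len(bad) else 99, C[:,2].min()
if __name__=='__main__':
    rng=np.random.default_rng(1);res=[]
    seeds=[np.array(D[-1][0])]+[rng.uniform(LO,HI) for _ in range(5)]
    for y in(-70,0,70):
     for dl in(0,10,20,30,40,50):
      for psi in range(-75,76,15):
       for rho in(-90,-60,-30,0,30,60,90):
        p,R=pose(psi,dl,rho,y,106);c,zm=clear(R,p)
        if c<4 or zm<8: continue
        for q0 in seeds:
            q,e,r=ik(p,R,q0,.002)
            if e<2 and r<.03:
                q2,e2,r2=ik(p+[0,0,135],R,q,.002)
                if e2<2 and r2<.03: res.append((dl,psi,rho,y,round(c),round(zm),q.round(2).tolist(),q2.round(2).tolist()));break
    for r in sorted(res,key=lambda r:(r[0],abs(r[1])))[:14]: print(r)
    print(len(res))
E
timeout 560 python3 srch.py
```

```text
(0, 30, 30, -70, 60, 17, [1.79, 1.83, -1.19, 2.33, 4.17, 0.13, 2.03], [1.75, 1.55, -1.41, 2.41, 3.97, 0.19, 1.89])
(0, 30, 30, 0, 60, 17, [1.53, 1.66, -1.0, 2.41, 4.17, 0.54, 2.02], [1.52, 1.35, -1.25, 2.52, 3.89, 0.58, 1.91])
(0, -30, -30, 70, 60, 17, [-0.73, 1.12, -0.25, 2.37, 1.69, 1.85, 1.8], [-0.71, 0.74, -0.31, 2.47, 1.67, 1.78, 2.07])
(0, -45, -30, -70, 67, 17, [-0.46, 1.12, -0.25, 2.37, 1.7, 1.85, 1.8], [-0.44, 0.74, -0.31, 2.47, 1.67, 1.78, 2.07])
(0, 45, 30, -70, 67, 17, [1.55, 1.44, -0.96, 2.14, -1.03, 0.6, 0.79], [1.65, 1.27, -1.21, 2.21, -1.03, 0.53, 0.54])
(0, -45, -30, 0, 67, 17, [-1.89, 1.99, 1.19, 2.37, -0.79, 0.24, -2.38], [-1.79, 1.66, 1.41, 2.46, 0.06, 0.13, -2.86])
(0, 45, 30, 0, 67, 17, [1.66, 1.81, -1.23, 2.23, -0.26, 0.19, 0.14], [1.63, 1.58, -1.44, 2.32, -0.67, 0.13, 0.24])
(0, -45, -30, 70, 67, 17, [-1.97, 1.99, 1.27, 2.27, -0.63, 0.43, -2.49], [-1.89, 1.66, 1.44, 2.36, -0.06, 0.31, -2.72])
(0, 45, 30, 70, 67, 17, [1.53, 1.83, -1.19, 2.33, 4.17, 0.13, 2.04], [1.48, 1.54, -1.4, 2.41, 3.96, 0.2, 1.9])
(0, -60, -30, -70, 69, 17, [-1.7, 1.99, 1.27, 2.27, -0.63, 0.43, -2.49], [-1.63, 1.66, 1.44, 2.36, -0.06, 0.3, -2.71])
(0, 60, 30, -70, 69, 17, [1.26, 1.22, -0.67, 1.95, -0.99, 1.05, 0.68], [1.35, 1.0, -0.83, 2.02, -1.03, 1.07, 0.49])
(0, -60, -30, 0, 69, 17, [-1.78, 1.97, 1.31, 2.18, -0.52, 0.6, -2.56], [-1.72, 1.63, 1.44, 2.27, -0.02, 0.5, -2.75])
(0, 60, 30, 0, 69, 17, [1.27, 1.29, -0.8, 2.06, -1.03, 0.86, 0.75], [1.39, 1.11, -1.03, 2.13, -1.03, 0.82, 0.51])
(0, -60, -30, 70, 69, 17, [-1.82, 1.9, 1.32, 2.07, -0.35, 0.74, -2.69], [-1.79, 1.61, 1.44, 2.15, 0.01, 0.68, -2.76])
61
```

```bash
cat > s2.py <<'E'
from srch import *
G=np.array([[a*37.5,b*89,c] for a in np.linspace(-1,1,5) for b in np.linspace(-1,1,9) for c in np.linspace(-69,-150,6)]+[[50*np.cos(t),50*np.sin(t),c] for t in np.linspace(0,6.28,13) for c in range(-150,-420,-30)])
def cl(R,p):
    P=p+G@R.T;hi=P[P[:,2]>94]
    c=521-hi[:,0].max(); zm=P[:,2].min()
    lo=P[P[:,2]<90]; con=min(np.hypot(np.maximum(432-lo[:,0],0),np.maximum(lo[:,1]+262,0)).min(),99) if len(lo) else 99
    lo=P[P[:,2]<40]; mo=min(np.hypot(lo[:,0]-390,lo[:,1]+190).min()-52,99) if len(lo) else 99
    return c,zm,con,mo
res=[];q00=np.array(D[-1][0])
for y in(-60,-20,20,60):
 for dl in(15,22,30):
  for psi in range(15,76,10):
   for rho in(0,15,30,45):
    p,R=pose(psi,dl,rho,y,106);c=cl(R,p)
    if c[0]<6 or c[1]<15 or c[2]<12 or c[3]<10: continue
    q0=np.array([1.3,1.0,-.5,2.,-.8,.8,.5])
    q,e,r=ik(p,R,q0,.01)
    if e<3 and r<.03:
        q2,e2,r2=ik(p+[0,0,135],R,q,.01)
        if e2<3 and r2<.03:
            m=min(np.minimum(v-LO,HI-v).min() for v in(q,q2)); res.append((round(m,2),dl,psi,rho,y,np.round(c).tolist(),q.round(2).tolist(),q2.round(2).tolist()))
for r in sorted(res,reverse=True)[:12]: print(r)
print(len(res)); print(sorted(res,key=lambda r:(r[1],-r[0]))[:5])
E
timeout 560 python3 s2.py
```

```text
0
[]
```

```bash
sed -i "s/^    if c\[0\]<6.*$/    if c[0]<2 or c[1]<8: continue/; s/(15,22,30)/(0,10,20,30,40,50)/; s/(0,15,30,45)/(-30,0,15,30,45,60)/" s2.py; sed -i "s/^for r in sorted.*$/print(len(res))\nfor r in sorted(res,key=lambda r:-min(r[5][2],20)-min(r[5][3],20)-min(r[0],.1)*200+.5*r[1])[:16]: print(r)/; /^print(len(res)); /d" s2.py; timeout 570 python3 s2.py
```

```text
0
```

```bash
python3 - <<'E'
s=open('s2.py').read()
s=s.replace("hi=P[P[:,2]>94]\n    c=521-hi[:,0].max()","h1=P[(P[:,2]>94)&(P[:,2]<130)];h2=P[P[:,2]>=130]\n    c=min(521-h1[:,0].max() if len(h1) else 99,556-h2[:,0].max() if len(h2) else 99)")
s=s.replace("(0,10,20,30,40,50)","(10,20,30,40,50,60)").replace("range(15,76,10)","range(-60,61,15)").replace("(-30,0,15,30,45,60)","(-90,-60,-30,0,30,60,90)").replace("y in(-60,-20,20,60)","y in(-50,0,50)")
s=s.replace("c[0]<2","c[0]<4")
s=s.replace("    q0=np.array([1.3,1.0,-.5,2.,-.8,.8,.5])\n    q,e,r=ik(p,R,q0,.01)\n","    for q0 in ([1.3,1.0,-.5,2.,-.8,.8,.5],[.5,.6,0,2.2,0,.4,0],[-.5,1,-.3,2.3,1.7,1.5,1.5]):\n        q,e,r=ik(p,R,np.array(q0),.005)\n        if e<3 and r<.03: break\n")
open('s2.py','w').write(s)
E
timeout 570 python3 s2.py
```

```text
52
(np.float64(0.05), 20, -30, 90, 50, [7.0, 24.0, 99.0, 99.0], [-0.66, 0.78, -0.25, 2.49, 1.78, 1.42, -0.07], [-0.63, 0.37, -0.29, 2.48, 1.63, 1.29, 0.33])
(np.float64(0.02), 10, -30, 90, 50, [10.0, 14.0, 99.0, 99.0], [-0.81, 0.95, -0.14, 2.47, 1.74, 1.55, -0.25], [-0.8, 0.53, -0.16, 2.52, 1.68, 1.46, 0.1])
(np.float64(0.06), 30, -30, 90, 50, [9.0, 37.0, 99.0, 99.0], [-0.51, 0.62, -0.35, 2.48, 1.77, 1.23, 0.12], [-0.46, 0.24, -0.39, 2.42, 1.52, 1.1, 0.58])
(np.float64(0.0), 10, -30, 90, 0, [10.0, 14.0, 99.0, 99.0], [-0.7, 0.98, -0.13, 2.54, 1.85, 1.6, -0.32], [-0.1, 0.69, -0.84, 2.54, 1.83, 1.85, 0.21])
(np.float64(0.0), 10, 30, 90, 0, [10.0, 14.0, 99.0, 46.0], [1.63, 1.8, -1.29, 2.47, 3.01, 0.39, 2.04], [1.58, 1.31, -1.47, 2.52, 3.26, 0.4, 1.3])
(np.float64(0.0), 20, 30, 90, -50, [7.0, 24.0, 99.0, 35.0], [1.14, 0.88, -0.63, 2.46, 4.17, 0.83, 0.33], [1.65, 0.88, -1.35, 2.43, 4.17, 0.29, 0.15])
(np.float64(0.0), 20, -30, 90, 0, [7.0, 24.0, 99.0, 99.0], [-0.35, 0.84, -0.48, 2.54, 1.91, 1.61, -0.04], [-0.27, 0.38, -0.57, 2.53, 1.75, 1.36, 0.33])
(np.float64(0.0), 20, 30, 60, 0, [12.0, 
[... 601 characters left out ...]
.0, 99.0], [1.43, 1.78, -1.47, 2.54, 2.64, 0.73, 2.2], [1.43, 0.93, -1.47, 2.54, 3.19, 0.46, 0.99])
(np.float64(0.0), 20, 30, 60, -50, [12.0, 16.0, 78.0, 15.0], [1.62, 1.45, -1.28, 2.43, 3.0, 0.28, 2.29], [1.69, 1.04, -1.47, 2.43, 3.59, 0.15, 1.3])
(np.float64(0.0), 30, -30, -90, -50, [9.0, 37.0, 99.0, 99.0], [0.42, 1.05, -1.18, 2.54, 2.09, 1.85, -2.65], [0.68, 0.63, -1.47, 2.48, 1.82, 1.5, -2.4])
(np.float64(0.0), 30, -30, 90, -50, [9.0, 37.0, 99.0, 99.0], [0.42, 1.05, -1.18, 2.54, 2.09, 1.85, 0.5], [0.68, 0.63, -1.47, 2.48, 1.82, 1.5, 0.74])
(np.float64(0.0), 30, -30, -90, 0, [9.0, 37.0, 99.0, 99.0], [0.08, 0.83, -0.92, 2.5, 1.92, 1.61, -2.86], [0.35, 0.42, -1.17, 2.44, 1.69, 1.33, -2.51])
```

```bash
cat > plan.py <<'E'
from srch import *
G=np.array([[a*37.5,b*89,c] for a in(-1,0,1) for b in(-1,0,1) for c in(-69,-150)]+[[0,0,-19]]+[[50*np.cos(t),50*np.sin(t),c] for t in np.linspace(0,6.28,9) for c in(-150,-300,-400)])
def rows(Ps,sub=1):
    "relative rows (units) between consecutive (p,R)"
    out=[]
    for (p,R),(p2,R2) in zip(Ps[:-1],Ps[1:]):
        out.append((R.T@(p2-p)/20, np.degrees(Rn.from_matrix(R.T@R2).as_rotvec())/5))
    return out
E
python3 - <<'E'
from plan import *
qn=np.array(D[-1][0]);
for y,dl,psi in((50,30,-30),(80,30,-30),(80,20,-30),(80,25,-35)):
    p,R=pose(psi,dl,90,y,106,k=-36);z=R[:,2]
    A=p-[0,0,12];B=A-80*z;C=B+[0,0,90]
    q=np.array([-.5,.5,-.35,2.4,1.7,1.2,.1]);o=[]
    for X in(p,p+[0,0,140],A,B,C):
        q,e,r=ik(X,R,q,.003);o.append((q.round(2).tolist(),round(e,1),round(r,3)))
    print(y,dl,psi,p.round(),B.round(),C.round())
    for a in o: print('  ',a)
    for t in np.linspace(0,1,9):
        P,r=fk(qn+t*(np.array(o[-1][0])-qn),L);g=P+G@r.T;print('   ',P.round(),r[:,2].round(2),'xmax',g[:,0].max().round(),'zmin',g[:,2].min().round(),'xmin',g[:,0].min().round())
E
```

```text
50 30 -30 [543.  37.  78.] [483.  72. 106.] [483.  72. 196.]
   ([-0.52, 0.62, -0.33, 2.48, 1.78, 1.22, 0.12], np.float64(0.0), 0.0)
   ([-0.47, 0.23, -0.37, 2.42, 1.52, 1.09, 0.59], np.float64(0.0), 0.0)
   ([-0.51, 0.66, -0.35, 2.47, 1.8, 1.25, 0.09], np.float64(0.0), 0.0)
   ([-0.62, 0.55, -0.47, 2.51, 1.55, 1.29, 0.14], np.float64(0.0), 0.0)
   ([-0.57, 0.28, -0.5, 2.47, 1.39, 1.22, 0.46], np.float64(0.0), 0.0)
    [ 350. -201.  281.] [ 0.42  0.06 -0.91] xmax 357.0 zmin 298.0 xmin 137.0
    [ 313. -151.  220.] [ 0.18  0.08 -0.98] xmax 374.0 zmin 239.0 xmin 195.0
    [ 274. -131.  180.] [-0.04 -0.01 -1.  ] xmax 374.0 zmin 199.0 xmin 183.0
    [ 253. -137.  160.] [-0.16 -0.19 -0.97] xmax 369.0 zmin 178.0 xmin 174.0
    [ 263. -151.  155.] [-0.16 -0.41 -0.9 ] xmax 383.0 zmin 172.0 xmin 179.0
    [ 305. -153.  161.] [-0.03 -0.6  -0.8 ] xmax 394.0 zmin 160.0 xmin 224.0
    [ 371. -123.  173.] [ 0.21 -0.69 -0.69] xmax 409.0 zmin 152.0 xmin 239.0
    [438. -49. 186.] [ 0.49 -0.64 -0.59] xmax 454.0 zmin 150.0 xmin 199.0
    [483.  70. 195.] [ 0.75 -0.44 -0.5 ] xmax 489.0 zmin 152.0 xmin 
[... 2622 characters left out ...]
64(0.0), 0.0)
    [ 350. -201.  281.] [ 0.42  0.06 -0.91] xmax 357.0 zmin 298.0 xmin 137.0
    [ 315. -142.  219.] [ 0.16  0.11 -0.98] xmax 378.0 zmin 238.0 xmin 204.0
    [ 274. -116.  179.] [-0.09  0.03 -1.  ] xmax 381.0 zmin 198.0 xmin 186.0
    [ 249. -119.  159.] [-0.24 -0.16 -0.96] xmax 395.0 zmin 177.0 xmin 176.0
    [ 257. -133.  155.] [-0.26 -0.41 -0.87] xmax 407.0 zmin 170.0 xmin 182.0
    [ 300. -137.  162.] [-0.13 -0.63 -0.76] xmax 403.0 zmin 152.0 xmin 225.0
    [ 368. -106.  174.] [ 0.13 -0.76 -0.64] xmax 416.0 zmin 145.0 xmin 269.0
    [439. -27. 186.] [ 0.45 -0.73 -0.52] xmax 453.0 zmin 142.0 xmin 217.0
    [485.  99. 194.] [ 0.74 -0.53 -0.42] xmax 486.0 zmin 142.0 xmin 157.0
```

```bash
cat >> plan.py <<'E'
from scipy.linalg import expm,logm
def T(p,R): M=np.eye(4);M[:3,:3]=R;M[:3,3]=p;return M
def seg(a,b,nmax=12):
    X=np.real(logm(np.linalg.inv(T(*a))@T(*b)))
    for n in range(2,40):
        E=expm(X/n);v=E[:3,3]/20;w=np.degrees(Rn.from_matrix(E[:3,:3]).as_rotvec())/5
        if max(abs(v).max(),abs(w).max())<.97 and np.linalg.norm(w)<1.6: break
    return n,v.round(3).tolist(),w.round(3).tolist()
def goals(psi=-35,dl=25,y=80,zu=106,k=-33,edge=521.):
    p,R=pose(psi,dl,90,y,zu,k=k,edge=edge);z=R[:,2];A=p-[0,0,12];B=A-80*z;C=B+[0,0,90]
    return R,p,A,B,C
def joint_path(q,qt,n):
    ps=[fk(q+t*(qt-q),L) for t in np.linspace(0,1,n+1)]
    for a,b in zip(ps[:-1],ps[1:]): print(*seg(a,b),'->',b[0].round())
E
python3 - <<'E'
from plan import *
R,p,A,B,C=goals();P=p+G@R.T;m=(P[:,2]>94)&(P[:,2]<130);print('front clr',521-P[m,0].max(),P[:,2].min(), P[P[:,2]>130,0].max())
qt,e,r=ik(C,R,np.array([-.69,.43,-.48,2.37,1.32,1.41,.35]),.003);print(qt.round(2),e,r)
joint_path(np.array(D[-1][0]),qt,5)
E
```

```text
front clr 9.025497934701832 30.583478719000155 542.7852886275273
[-0.7   0.43 -0.49  2.37  1.32  1.41  0.35] 3.280610362156126e-08 7.606515041714214e-10
9 [-0.29, -0.54, 0.451] [0.237, -0.503, -0.916] -> [ 290. -121.  193.]
9 [-0.079, -0.191, 0.233] [0.162, -0.493, -0.956] -> [ 249. -119.  157.]
9 [-0.165, 0.183, -0.043] [0.101, -0.551, -0.933] -> [ 290. -135.  160.]
8 [-0.557, 0.457, -0.362] [0.108, -0.722, -0.964] -> [398. -75. 179.]
9 [-0.941, 0.379, -0.541] [0.153, -0.725, -0.748] -> [482. 107. 194.]
```

Call:
step_arm(series=[[[-0.29,-0.54,0.45],[0.24,-0.5,-0.92],0],[[-0.29,-0.54,0.45],[0.24,-0.5,-0.92],0],[[-0.29,-0.54,0.45],[0.24,-0.5,-0.92],0],[[-0.29,-0.54,0.45],[0.24,-0.5,-0.92],0],[[-0.29,-0.54,0.45],[0.24,-0.5,-0.92],0],[[-0.29,-0.54,0.45],[0.24,-0.5,-0.92],0],[[-0.29,-0.54,0.45],[0.24,-0.5,-0.92],0],[[-0.29,-0.54,0.45],[0.24,-0.5,-0.92],0],[[-0.29,-0.54,0.45],[0.24,-0.5,-0.92],0]])

```text
t: 11.6
tool_pos: [290.5, -120.9, 190.3]
ee_rot: [-3.08, -0.063, 0.766]
ft_force: [0.4, -0.5, -0.3]
finger_gap: 0.007
gripper_force: 0.0
```

Call:
step_arm(series=[[[-0.08,-0.19,0.23],[0.16,-0.49,-0.96],0],[[-0.08,-0.19,0.23],[0.16,-0.49,-0.96],0],[[-0.08,-0.19,0.23],[0.16,-0.49,-0.96],0],[[-0.08,-0.19,0.23],[0.16,-0.49,-0.96],0],[[-0.08,-0.19,0.23],[0.16,-0.49,-0.96],0],[[-0.08,-0.19,0.23],[0.16,-0.49,-0.96],0],[[-0.08,-0.19,0.23],[0.16,-0.49,-0.96],0],[[-0.08,-0.19,0.23],[0.16,-0.49,-0.96],0],[[-0.08,-0.19,0.23],[0.16,-0.49,-0.96],0]])

```text
t: 12.5
tool_pos: [249.7, -119.3, 155.1]
ee_rot: [-2.883, 0.211, 1.572]
ft_force: [-0.2, -0.0, -0.4]
finger_gap: 0.006
gripper_force: 0.0
```

```bash
cat > now.py <<'E'
from bench import *
from plan import *
import sys
s=observe();st(s);q=s['q'];P,r=fk(q,L);print('model err',(P-s['tool_pos']).round(1))
if len(sys.argv)>1:
    R,p,A,B,C=goals();qt,e,_=ik(C,R,np.array([-.69,.43,-.48,2.37,1.32,1.41,.35]),.003)
    joint_path(q,qt,int(sys.argv[1]))
E
python3 now.py 3
```

```text
12.5 [ 249.7 -119.3  155.1] 
 [[-0.001, 0.967, -0.255], [0.978, -0.053, -0.203], [-0.209, -0.25, -0.945]] 
q [ 0.593  0.059 -0.619  2.254  0.257  1.123 -0.2  ] f [-0.2 -0.  -0.4] 0.006200958641657386
model err [-2.5  2.   0.2]
9 [-0.155, 0.196, -0.033] [0.091, -0.521, -0.934] -> [ 289. -131.  155.]
8 [-0.551, 0.46, -0.341] [0.12, -0.709, -0.969] -> [397. -73. 173.]
9 [-0.946, 0.353, -0.544] [0.189, -0.724, -0.757] -> [482. 107. 194.]
```

Model and robot agree to 3 mm, so I'll continue along the path.

Call:
step_arm(series=[[[-0.16,0.2,-0.03],[0.09,-0.52,-0.93],0],[[-0.16,0.2,-0.03],[0.09,-0.52,-0.93],0],[[-0.16,0.2,-0.03],[0.09,-0.52,-0.93],0],[[-0.16,0.2,-0.03],[0.09,-0.52,-0.93],0],[[-0.16,0.2,-0.03],[0.09,-0.52,-0.93],0],[[-0.16,0.2,-0.03],[0.09,-0.52,-0.93],0],[[-0.16,0.2,-0.03],[0.09,-0.52,-0.93],0],[[-0.16,0.2,-0.03],[0.09,-0.52,-0.93],0],[[-0.16,0.2,-0.03],[0.09,-0.52,-0.93],0]])

```text
t: 13.4
tool_pos: [292.7, -133.7, 154.4]
ee_rot: [-2.577, 0.298, 2.434]
ft_force: [-0.0, 0.8, 0.2]
finger_gap: 0.004
gripper_force: 0.0
```

Call:
step_arm(series=[[[-0.55,0.46,-0.34],[0.12,-0.71,-0.97],0],[[-0.55,0.46,-0.34],[0.12,-0.71,-0.97],0],[[-0.55,0.46,-0.34],[0.12,-0.71,-0.97],0],[[-0.55,0.46,-0.34],[0.12,-0.71,-0.97],0],[[-0.55,0.46,-0.34],[0.12,-0.71,-0.97],0],[[-0.55,0.46,-0.34],[0.12,-0.71,-0.97],0],[[-0.55,0.46,-0.34],[0.12,-0.71,-0.97],0],[[-0.55,0.46,-0.34],[0.12,-0.71,-0.97],0]])

```text
t: 14.2
tool_pos: [400.6, -76.3, 172.2]
ee_rot: [-2.254, 0.212, -2.984]
ft_force: [0.3, 0.4, -1.0]
finger_gap: 0.004
gripper_force: 0.0
```

```bash
python3 now.py 1
```

```text
14.2 [400.6 -76.3 172.2] 
 [[-0.965, 0.062, 0.253], [-0.154, 0.649, -0.745], [-0.211, -0.758, -0.617]] 
q [ 0.041  0.401 -0.892  2.312  1.031  1.45   0.098] f [ 0.3  0.4 -1. ] 0.003983410319599861
model err [-4.9 -0.1  1.9]
9 [-0.96, 0.366, -0.552] [0.188, -0.727, -0.758] -> [482. 107. 194.]
```

Call:
step_arm(series=[[[-0.96,0.37,-0.55],[0.19,-0.73,-0.76],0],[[-0.96,0.37,-0.55],[0.19,-0.73,-0.76],0],[[-0.96,0.37,-0.55],[0.19,-0.73,-0.76],0],[[-0.96,0.37,-0.55],[0.19,-0.73,-0.76],0],[[-0.96,0.37,-0.55],[0.19,-0.73,-0.76],0],[[-0.96,0.37,-0.55],[0.19,-0.73,-0.76],0],[[-0.96,0.37,-0.55],[0.19,-0.73,-0.76],0],[[-0.96,0.37,-0.55],[0.19,-0.73,-0.76],0],[[-0.96,0.37,-0.55],[0.19,-0.73,-0.76],0]])

```text
t: 15.1
tool_pos: [487.3, 107.3, 190.9]
ee_rot: [-2.005, -0.003, -2.179]
ft_force: [0.1, -0.6, -0.9]
finger_gap: 0.007
gripper_force: 0.0
```

```bash
cat > g.py <<'E'
from bench import *
from plan import *
s=observe();st(s);q=s['q'];a=(s['tool_pos'],Rn.from_euler('xyz',s['ee_rot']).as_matrix())
R,p,A,B,C=goals();qq=q
print('C',seg(a,(C,R)),'B',seg(a,(B,R)),'C-B',seg((C,R),(B,R)),'B-A',seg((B,R),(A,R)))
for n,X in zip('CBApU',(C,B,A,p,p+[0,0,135])): qq,e,r=ik(X,R,qq,.01);print(n,X.round(),qq.round(2),round(e,1),round(r,3))
E
python3 g.py
```

```text
15.1 [487.3 107.3 190.9] 
 [[-0.572, -0.347, 0.744], [-0.82, 0.239, -0.52], [0.003, -0.907, -0.421]] 
q [-0.332  0.588 -0.939  2.344  1.397  1.67   0.321] f [ 0.1 -0.6 -0.9] 0.006931046688918676
C (2, [0.075, -0.026, -0.121], [-0.012, 0.005, 0.02]) B (5, [0.029, 0.806, 0.331], [-0.005, 0.002, 0.008]) C-B (5, [-0.0, 0.816, 0.38], [0.0, -0.0, -0.0]) B-A (5, [-0.0, -0.0, 0.8], [0.0, -0.0, -0.0])
C [482. 107. 194.] [-0.33  0.59 -0.94  2.34  1.39  1.67  0.32] 0.0 0.0
B [482. 107. 104.] [-0.43  0.82 -0.83  2.36  1.49  1.71  0.1 ] 0.0 0.0
A [542.  66.  70.] [-0.32  0.87 -0.72  2.35  1.7   1.65  0.13] 0.0 0.0
p [542.  66.  82.] [-0.31  0.84 -0.73  2.35  1.68  1.64  0.15] 0.0 0.0
U [542.  66. 217.] [-0.18  0.49 -0.87  2.32  1.52  1.52  0.48] 0.0 0.0
```

Call:
step_arm(series=[[[0.03,0.81,0.33],[0,0,0],0],[[0.03,0.81,0.33],[0,0,0],0],[[0.03,0.81,0.33],[0,0,0],0],[[0.03,0.81,0.33],[0,0,0],0],[[0.03,0.81,0.33],[0,0,0],0]])

```text
t: 15.6
tool_pos: [481.9, 105.8, 102.8]
ee_rot: [-2.006, -0.002, -2.183]
ft_force: [-0.2, -0.3, 0.5]
finger_gap: 0.005
gripper_force: 0.0
```

Call:
step_arm(series=[[[0,0,0.8],[0,0,0],0],[[0,0,0.8],[0,0,0],0],[[0,0,0],[0,0,0],0]])

```text
t: 15.9
tool_pos: [506.0, 87.6, 89.8]
ee_rot: [-2.005, -0.003, -2.185]
ft_force: [-0.9, 0.3, -0.0]
finger_gap: 0.004
gripper_force: 0.0
```

```bash
python3 g.py | head -5; python3 - <<'E'
from bench import *
from h import *
import cv2
s=observe();R=Rn.from_euler('xyz',s['ee_rot']).as_matrix();o=s['tool_pos']
c,w,t=capture('scene'),capture('wrist'),capture('top')
pickle.dump((c,w,t,o,R),open('c1.pkl','wb'))
def cr(k,u,v,n,m,sz):
    im=cv2.resize(np.ascontiguousarray(k['img'][v:v+m,u:u+n,::-1]),sz,interpolation=cv2.INTER_CUBIC);f=sz[0]/n
    for X in([0,0,-19],[0,0,-36]):
        p=((proj(k,o+R@X)-[u,v]+.5)*f).astype(int);cv2.circle(im,tuple(map(int,p)),4,(0,255,255),1)
    return cv2.convertScaleAbs(im,alpha=1.6)
a=np.hstack([cr(c,280,170,100,75,(400,300)),cr(t,270,180,100,75,(400,300))])
b=cr(w,0,75,640,240,(800,300))
cv2.imwrite('pics/p10.png',np.vstack([a,b]))
E
```

```text
15.9 [506.   87.6  89.8] 
 [[-0.577, -0.345, 0.74], [-0.817, 0.24, -0.524], [0.003, -0.907, -0.421]] 
q [-0.38   0.837 -0.79   2.366  1.567  1.693  0.107] f [-0.9  0.3 -0. ] 0.004126774630040967
C (5, [-0.021, -0.815, -0.717], [-0.005, -0.011, 0.003]) B (2, [-0.056, 0.002, -0.844], [-0.013, -0.027, 0.008]) C-B (5, [-0.0, 0.816, 0.38], [0.0, -0.0, -0.0]) B-A (5, [-0.0, -0.0, 0.8], [0.0, -0.0, -0.0])
C [482. 107. 194.] [-0.33  0.59 -0.95  2.34  1.39  1.68  0.32] 0.0 0.0
```

View pics/p10.png

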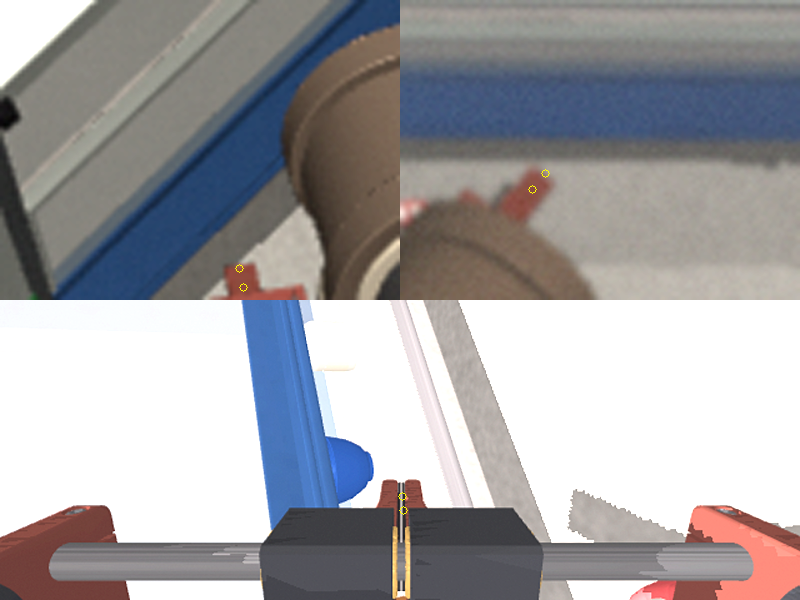

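The picture shows the closed fingers' real end at tool z of about -19 (yellow rings on the tip in both views), still in front of and below the blue lip. I'll check the clearance between the carriage block and the lip, then insert.

```bash
python3 - <<'E'
from h import *
c,w,t,o,R=pickle.load(open('c1.pkl','rb'))
for x in(10,20,30,37):
    print(x,[(k,proj(w,o+R@[x,0,k])[1].round(0)) for k in(-40,-55,-69,-85,-100)])
print([atz(t,u,214.5,118).round(0) for u in(270,320,360)])
# lip bottom edge from wrist line points at edge x
for u,v in((325,420),(338,510)):
    a,r=ray(w,u/1.25,75+(v-300)/1.25); k=(522-a[0])/r[0]; print((a+k*r).round(0))
a,r=ray(w,270/1.25,75+(505-300)/1.25); k=(522-a[0])/r[0]; print('upper',(a+k*r).round(0))
E
```

```text
10 [(-40, np.float64(229.0)), (-55, np.float64(240.0)), (-69, np.float64(253.0)), (-85, np.float64(271.0)), (-100, np.float64(293.0))]
20 [(-40, np.float64(212.0)), (-55, np.float64(221.0)), (-69, np.float64(232.0)), (-85, np.float64(247.0)), (-100, np.float64(267.0))]
30 [(-40, np.float64(194.0)), (-55, np.float64(201.0)), (-69, np.float64(210.0)), (-85, np.float64(222.0)), (-100, np.float64(238.0))]
37 [(-40, np.float64(181.0)), (-55, np.float64(187.0)), (-69, np.float64(194.0)), (-85, np.float64(204.0)), (-100, np.float64(217.0))]
[array([513., 206., 118.]), array([517.,  55., 118.]), array([521., -66., 118.])]
[522.  38. 122.]
[522.  93. 124.]
upper [522.  84. 158.]
```

```bash
python3 - <<'E'
import cv2,numpy as np
im=cv2.imread('pics/w1.png')[:,:,::-1].astype(int)
for r in range(20,94,3):
    row=im[r,70:180];g=np.nonzero((row[:,1]>1.5*row[:,0])&(row[:,1]>1.5*row[:,2]))[0]
    print(r,(g.min()+70,g.max()+70) if len(g) else '',[int(row[k-70,1]) for k in(95,105,115,127,140,150,160)])
print()
for r in range(60,172,6):
    row=im[r,100:240];b=np.nonzero((row[:,2]>1.5*row[:,0])&(row[:,2]>60))[0]
    print(r,(b.min()+100,b.max()+100) if len(b) else '',[int(row[k-100,2]) for k in(150,175,185,192,197,201)])
E
```

```text
20 (np.int64(91), np.int64(167)) [195, 195, 196, 196, 195, 209, 104]
23 (np.int64(90), np.int64(167)) [195, 195, 195, 196, 194, 205, 102]
26 (np.int64(89), np.int64(166)) [196, 195, 195, 196, 193, 204, 100]
29 (np.int64(89), np.int64(166)) [194, 195, 195, 195, 222, 202, 100]
32 (np.int64(88), np.int64(165)) [195, 195, 218, 196, 223, 199, 97]
35 (np.int64(88), np.int64(165)) [195, 195, 195, 196, 223, 198, 97]
38 (np.int64(87), np.int64(165)) [195, 195, 196, 196, 223, 195, 96]
41 (np.int64(87), np.int64(164)) [196, 196, 196, 195, 223, 189, 95]
44 (np.int64(86), np.int64(164)) [196, 195, 196, 195, 223, 183, 94]
47 (np.int64(86), np.int64(163)) [195, 196, 195, 196, 204, 175, 93]
50 (np.int64(86), np.int64(163)) [195, 196, 196, 196, 185, 146, 91]
53 (np.int64(87), np.int64(163)) [196, 196, 196, 196, 80, 99, 91]
56 (np.int64(91), np.int64(162)) [196, 196, 197, 196, 74, 84, 89]
59 (np.int64(94), np.int64(162)) [196, 196, 196, 196, 84, 78, 82]
62 (np.int64(98), np.int64(161)) [132, 196, 196, 154, 84, 84, 77]
65 (np.int64(101), np.int64(154)) [132, 197, 196, 82, 84, 84, 47]
68 (np.int64(103),
[... 911 characters left out ...]
3, 112, 112, 47, 49, 50]
108 (np.int64(100), np.int64(197)) [112, 113, 109, 77, 69, 50]
114 (np.int64(100), np.int64(202)) [112, 111, 108, 71, 117, 98]
120 (np.int64(100), np.int64(203)) [112, 110, 109, 66, 117, 88]
126 (np.int64(100), np.int64(203)) [110, 110, 110, 104, 117, 80]
132 (np.int64(100), np.int64(202)) [111, 110, 193, 117, 112, 77]
138 (np.int64(100), np.int64(201)) [111, 192, 192, 119, 111, 73]
144 (np.int64(100), np.int64(201)) [194, 190, 195, 117, 108, 67]
150 (np.int64(100), np.int64(200)) [96, 84, 78, 115, 102, 118]
156 (np.int64(100), np.int64(200)) [201, 204, 202, 115, 96, 137]
162 (np.int64(100), np.int64(199)) [99, 93, 93, 84, 78, 128]
168  [109, 112, 108, 106, 107, 108]
```

```bash
cat > fit2.py <<'E'
from h import *
from scipy.optimize import least_squares
d=pickle.load(open('c0.pkl','rb'));c,w,t,o,R=pickle.load(open('c1.pkl','rb'))
M=np.eye(4);M[:3,:3]=R;M[:3,3]=o;rel=np.linalg.inv(M)@np.array(w['pose'])
M1=np.eye(4);M1[:3,:3]=[[0.909,0.032,0.417],[0.006,-0.998,0.064],[0.418,-0.055,-0.907]];M1[:3,3]=[483.6,-312.7,120.]
w1=dict(w);w1['pose']=M1@rel
cam={'scene':d['scene'],'top':d['top'],'w1':w1,'w':w}
O=[('w1',113,75,(-198,-250),'m',4),('w1',129,90,(-198,-250),'m',-4),('w1',200,150,(-190,-220),'l',6),('w1',199,163,(-190,-220),'l',-6),
('scene',423,131,(-198,-250),'m',0),('top',432.4,215,(-198,-250),'m',0),('scene',293,258,(-198,250),'m',0),('top',251.2,213,(-198,250),'m',0),
('scene',407.4,154.4,(-190,-220),'l',0),('top',413,215,(-190,-220),'l',0),('scene',304,257,(-190,220),'l',0),('top',267,214,(-190,220),'l',0)]
LN=[(260,171),(270.4,243)]
def res(p,wt=True):
    z={'m':p[3],'l':p[4]}
    r=[(proj(cam[n],hood(p,(X[0],X[1],z[k]+dz)))-[u,v])*(.7 if n[0]=='w' and wt else 1) for n,u,v,X,k,dz in O]
    r+=[(proj(w,hood(p,(-190,yy,p[4]-6)))-uv)*(.7 if wt else 1) for uv,yy in zip(LN,p[5:7])]
    return np.concatenate(r)
s=least_squares(res,[711,-1,.02,240,115,40,90],x_scale=[100,100,.1,50,50,50,50],loss='soft_l1')
if __name__=='__main__': print(s.x.round(3));print(res(s.x,False).reshape(-1,2).round(1).tolist())
E
python3 fit2.py
```

```text
[ 7.10610e+02 -9.16000e-01  1.40000e-02  2.36083e+02  1.29463e+02
  4.23550e+01  9.70990e+01]
[[-0.6, -0.2], [2.2, -0.7], [-7.5, 7.7], [1.8, -0.1], [1.8, 2.1], [-1.0, 0.1], [1.9, 1.5], [-0.7, -0.3], [1.0, -0.7], [-0.3, -0.3], [-1.0, -0.3], [-0.8, -1.2], [-1.9, 0.2], [1.7, -0.2]]
```

The joint fit, now with the wrist views included, gives the lip mid-height at 129.5 and the mark at 236, so the lift is about 106 mm. Now insert the fingers under the lip and rise slowly to contact.

Call:
step_arm(series=[[[-0.04,-0.24,0.64],[0,0,0],0],[[-0.04,-0.24,0.64],[0,0,0],0],[[-0.04,-0.24,0.64],[0,0,0],0],[[0,0,0],[0,0,0],0]])

```text
t: 16.45
tool_pos: [541.5, 67.1, 89.5]
ee_rot: [-2.002, 0.001, -2.185]
ft_force: [-0.7, 0.6, 0.0]
finger_gap: 0.004
gripper_force: 0.0
```

Call:
step_arm(series=[[[0,-0.09,-0.042],[0,0,0],0],[[0,-0.09,-0.042],[0,0,0],0],[[0,-0.09,-0.042],[0,0,0],0],[[0,-0.09,-0.042],[0,0,0],0],[[0,0,0],[0,0,0],0]])

```text
t: 16.95
tool_pos: [541.0, 68.1, 97.2]
ee_rot: [-2.003, 0.001, -2.183]
ft_force: [-0.5, -1.0, -1.1]
finger_gap: 0.008
gripper_force: 0.7
```

Call:
step_arm(series=[[[0,-0.09,-0.042],[0,0,0],0],[[0,-0.09,-0.042],[0,0,0],0],[[0,-0.09,-0.042],[0,0,0],0],[[0,0,0],[0,0,0],0]])

```text
t: 17.35
tool_pos: [541.1, 67.9, 103.3]
ee_rot: [-2.003, 0.001, -2.183]
ft_force: [-1.4, 2.0, -3.4]
finger_gap: 0.002
gripper_force: 1.5
```

Call:
step_arm(series=[[[0,-0.18,-0.084],[0,0,0],0],[[0,-0.18,-0.084],[0,0,0],0],[[0,-0.18,-0.084],[0,0,0],0],[[0,-0.18,-0.084],[0,0,0],0],[[0,-0.18,-0.084],[0,0,0],0],[[0,-0.18,-0.084],[0,0,0],0],[[0,-0.18,-0.084],[0,0,0],0],[[0,-0.18,-0.084],[0,0,0],0],[[0,-0.18,-0.084],[0,0,0],0],[[0,-0.18,-0.084],[0,0,0],0],[[0,-0.18,-0.084],[0,0,0],0]])

```text
t: 18.45
tool_pos: [540.9, 67.7, 147.2]
ee_rot: [-2.002, 0.001, -2.183]
ft_force: [-1.1, 2.5, -4.0]
finger_gap: 0.006
gripper_force: 1.7
```

Call:
step_arm(series=[[[0,-0.18,-0.084],[0,0,0],0],[[0,-0.18,-0.084],[0,0,0],0],[[0,-0.18,-0.084],[0,0,0],0],[[0,-0.18,-0.084],[0,0,0],0],[[0,-0.18,-0.084],[0,0,0],0],[[0,-0.18,-0.084],[0,0,0],0],[[0,-0.18,-0.084],[0,0,0],0],[[0,-0.18,-0.084],[0,0,0],0],[[0,-0.18,-0.084],[0,0,0],0],[[0,-0.18,-0.084],[0,0,0],0],[[0,0,0],[0,0,0],0]])

```text
t: 19.55
tool_pos: [540.9, 67.6, 187.4]
ee_rot: [-2.001, 0.001, -2.184]
ft_force: [-0.8, 0.6, -2.0]
finger_gap: 0.002
gripper_force: 0.8
```

```bash
python3 - <<'E'
from bench import *
from fit2 import *
import cv2
st(observe())
P=s.x;sc=capture('scene');tp=capture('top')
print('mark L proj',proj(sc,hood(P,(-198,250,P[3]))),'right lip corner exp', [proj(sc,hood(P,(-190,-220,z))).round(1).tolist() for z in(220,230,240)],[proj(tp,hood(P,(-190,-220,z))).round(1).tolist() for z in(220,230,240)])
for nm,k,(y0,y1) in(('scene',sc,(-215,-150)),('top',tp,(-215,-150))):
    im=k['img'].astype(int);
    pr=[]
    for y in np.linspace(-215,200,12):
        pp=[proj(k,hood(P,(-190+dx,y,236))) for dx in range(-30,31,3)]
        vals=[im[int(round(q[1])),int(round(q[0]))] for q in pp]
        pr.append(''.join('B' if v[2]>1.4*v[0] and v[2]>35 else '.' for v in vals))
    print(nm);print('\n'.join(pr))
E
```

```text
19.55 [540.9  67.6 187.4] 
 [[-0.575, -0.341, 0.744], [-0.818, 0.241, -0.522], [-0.001, -0.909, -0.417]] 
q [-0.218  0.569 -0.855  2.34   1.542  1.57   0.391] f [-0.8  0.6 -2. ] 0.0022992786787822696
mark L proj [294.87383941 259.54836753] right lip corner exp [[414.3, 140.7], [415.0, 139.2], [415.7, 137.6]] [[419.2, 212.5], [420.0, 212.3], [420.8, 212.0]]
scene
.....................
.........BBBBBBBBBBBB
.........BBBBBBBBBBBB
.........BBBBBBBBBBBB
.........BBBBBBBBBBBB
.........BBBBBBBBBBBB
.........BBBBBBBBBBBB
.........BBBBBBBBBBBB
........BBBBBBBBBBBBB
.........BBBBBBBBBBBB
.........BBBBBBBBBBBB
........BBBBBBBBBBBBB
top
.........BBBBBBBB....
..........BBBBBBBBBBB
.........BBBBBBBBBBBB
.........BBBBBBBBBBBB
.........BBBBBBBBBBBB
.........BBBBBBBBBBBB
.........BBBBBBBBBBBB
.........BBBBBBBBBBBB
.........BBBBBBBBBBBB
.........BBBBBBBBBBBB
........BBBBBBBBBBBBB
........BBBBBBBBBBBBB
```

Call:
step_arm(series=[[[0,-0.136,-0.063],[0,0,0],0],[[0,-0.136,-0.063],[0,0,0],0],[[0,-0.136,-0.063],[0,0,0],0],[[0,-0.136,-0.063],[0,0,0],0],[[0,-0.136,-0.063],[0,0,0],0],[[0,0,0],[0,0,0],0],[[0,0,0],[0,0,0],0]])

```text
t: 20.35
tool_pos: [540.8, 67.7, 202.0]
ee_rot: [-2.001, 0.001, -2.184]
ft_force: [0.3, -0.1, 0.4]
finger_gap: 0.007
gripper_force: 0.7
```

```bash
python3 - <<'E'
from bench import *
from fit2 import *
import cv2
q=observe();st(q);P=s.x
w=capture('wrist');sc=capture('scene');tp=capture('top');pickle.dump((w,sc,tp),open('c2.pkl','wb'))
print('ptr R',proj(w,hood(P,(-198,-250,236))),'lip R',proj(w,hood(P,(-190,-220,236))),'lip y0',proj(w,hood(P,(-190,0,230))))
im=sc['img'].astype(int)
for v in range(122,146):
    print(v,''.join('B' if a[2]>1.4*a[0] and a[2]>45 else 'G' if a[1]>1.3*a[0] and a[1]>1.3*a[2] and a[1]>60 else 'R' if a[0]>1.5*a[1] and a[0]>110 else '.' for a in im[v,400:445]))
for z in(226,236,246): print(z,proj(sc,hood(P,(-190,-220,z+6))).round(1),proj(sc,hood(P,(-190,-220,z-6))).round(1))
print('ptr',proj(sc,hood(P,(-198,-250,240))).round(1),proj(sc,hood(P,(-198,-250,232))).round(1))
E
```

```text
20.35 [540.8  67.7 202. ] 
 [[-0.575, -0.341, 0.744], [-0.818, 0.241, -0.522], [-0.001, -0.909, -0.417]] 
q [-0.202  0.531 -0.869  2.334  1.524  1.556  0.429] f [ 0.3 -0.1  0.4] 0.006938998631169068
ptr R [ 212.35099752 -112.25986682] lip R [216.33483806 -81.91771347] lip y0 [267.69877677 118.32391121]
122 .......G.....G.GGG...........................
123 ............G.GGGGGG.........................
124 .....B.......GGGGGGGG........................
125 ..BBBB......GGGGGGGGGG.......................
126 .BBBBB.......GGGGGGGGGG......................
127 BBBBB........GGGGGGGGGGGG....................
128 BBBBB.........GGGGGGGGGGG....................
129 BBBB...........GGGGGGGGGGG...................
130 BBBBBB..........GGGGGGGGGG...................
131 BBBBBBB..........GGGGGGGGG...................
132 BBBBBBBB...........GGGGGGG...................
133 BBBBBBBBB.........R....GG....................
134 BBBBBBBBBBB.....RRRRRRR......................
135 BBBBBBBBBBBB...RRRRRRRRR.....................
136 BBBBBBBBBBBB...RRRRRRRRR.....................
137 BBBBBBBBBBBBBB.RRRRRRRRR.....................
138 BBBBBBBBBBBBBB.RRRRRRRRR.....................
139 BBBBBBBBBBBBBBB.RRRRRRRR.....................
140 BBBBBBBBBBBBBB..RRRRRRRR.....................
141 BBBBBBBBBBBBB.....RRRR.......................
142 BBBBBBBBBBBBB................................
143 BBBBBBBBBBBB.................................
144 BBBBBBBBBBB..................................
145 BBBBBBBBBB...................................
226 [415.1 138.9] [414.3 140.7]
236 [415.8 137.3] [415.  139.2]
246 [416.6 135.7] [415.7 137.6]
ptr [425.1 132.5] [424.5 133.8]
```

Call:
step_arm(series=[[[0,-0.07,-0.032],[0,0,0],0],[[0,-0.07,-0.032],[0,0,0],0],[[0,0,0],[0,0,0],0],[[0,0,0],[0,0,0],0],[[0,0,0],[0,0,0],0]])

```text
t: 21.0
tool_pos: [540.7, 67.8, 204.6]
ee_rot: [-2.002, 0.001, -2.184]
ft_force: [-0.1, -1.6, -2.9]
finger_gap: 0.005
gripper_force: 1.4
```

Call:
step_arm(series=[[[0,0.23,0.1],[0,0,0],0],[[0,0.45,0.2],[0,0,0],0],[[0,0.2,-0.3],[0,0,0],0],[[0,0,-0.8],[0,0,0],0],[[0,0,-0.9],[0,0,0],0],[[0,0,-0.9],[0,0,0],0],[[0,0,-0.9],[0,0,0],0],[[0,0,-0.9],[0,0,0],0],[[0,0,-0.5],[0,0,0],0],[[0,0,0],[0,0,0],0]])

```text
t: 22.0
tool_pos: [461.5, 124.6, 229.9]
ee_rot: [-2.002, 0.001, -2.181]
ft_force: [1.1, -0.5, -0.5]
finger_gap: 0.005
gripper_force: 0.0
```

```bash
python3 - <<'E'
from bench import *
from fit2 import *
q=observe();st(q);P=s.x
w=capture('wrist')
print('ptr R',proj(w,hood(P,(-198,-250,236))),'lip R',proj(w,hood(P,(-190,-220,236))))
# what turn about tool y is needed?
R=Rn.from_euler('xyz',q['ee_rot']).as_matrix();M=np.eye(4);M[:3,:3]=R;M[:3,3]=q['tool_pos'];rel=np.linalg.inv(M)@np.array(w['pose'])
from plan import ik
for a in(10,15,20,25):
  for dx in(0,-40):
    N=M.copy();N[:3,:3]=R@Rn.from_euler('y',a,degrees=True).as_matrix();N[0,3]+=dx;k=dict(w);k['pose']=N@rel
    qq,e,r=ik(N[:3,3],N[:3,:3],q['q'],.01)
    print(a,dx,proj(k,hood(P,(-198,-250,236))).round(),proj(k,hood(P,(-190,-220,236))).round(),round(e,1),round(r,2))
E
```

```text
22.0 [461.5 124.6 229.9] 
 [[-0.573, -0.342, 0.745], [-0.819, 0.241, -0.52], [-0.001, -0.908, -0.418]] 
q [-0.371  0.49  -0.979  2.32   1.287  1.677  0.381] f [ 1.1 -0.5 -0.5] 0.005148249812030375
ptr R [229.54968902 -48.98381771] lip R [232.58907678 -26.41351507]
10 0 [242.   6.] [243.  23.] 0.0 0.0
10 -40 [239.  33.] [240.  49.] 0.0 0.0
15 0 [246.  30.] [248.  45.] 0.0 0.0
15 -40 [243.  55.] [244.  69.] 0.0 0.0
20 0 [250.  52.] [251.  65.] 0.0 0.0
20 -40 [246.  75.] [247.  88.] 0.0 0.0
25 0 [253.  72.] [254.  84.] 0.0 0.0
25 -40 [249.  94.] [249. 106.] 0.0 0.0
```

Call:
step_arm(series=[[[0,0,0],[0,1,0],0],[[0,0,0],[0,1,0],0],[[0,0,0],[0,1,0],0],[[0,0,0],[0,1,0],0],[[0,0,0],[0,0,0],0]])

```text
t: 22.55
tool_pos: [463.1, 123.1, 228.8]
ee_rot: [-1.979, -0.143, -2.507]
ft_force: [-0.5, -0.1, 0.1]
finger_gap: 0.005
gripper_force: 0.0
```

```bash
python3 - <<'E'
from bench import *
from fit2 import *
q=observe();print(q['tool_pos'],q['q'].round(2));P=s.x
w=capture('wrist');pickle.dump(w,open('c3.pkl','wb'));im=w['img'].astype(int)
for z in(226,236,246): print(z,'ptr',[proj(w,hood(P,(-198,-250,z+d))).round(1).tolist() for d in(-4,4)],'lipR',[proj(w,hood(P,(-190,-220,z+d))).round(1).tolist() for d in(-6,6)],'lip-100',[proj(w,hood(P,(-190,-100,z+d))).round(1).tolist() for d in(-6,6)])
for v in list(range(38,76,2))+list(range(76,150,8)):
    print(v,''.join('b' if a[2]>1.25*a[0] and a[2]>1.05*a[1] and a[2]<100 else 'B' if a[2]>1.3*a[0] and a[2]>1.05*a[1] else 'G' if a[1]>1.3*a[0] and a[1]>1.2*a[2] else '.' for a in im[v,215:300]))
E
```

```text
[463.07052486 123.10852585 228.77736085] [-0.5   0.61 -0.76  2.04  1.09  1.83  0.49]
226 ptr [[258.3, 55.0], [253.4, 53.7]] lipR [[260.7, 68.5], [253.1, 66.7]] lip-100 [[270.9, 110.4], [262.0, 108.9]]
236 ptr [[252.2, 53.4], [247.2, 52.2]] lipR [[254.4, 67.0], [246.7, 65.2]] lip-100 [[263.5, 109.1], [254.4, 107.6]]
246 ptr [[245.9, 51.8], [240.8, 50.6]] lipR [[248.0, 65.5], [240.1, 63.7]] lip-100 [[255.9, 107.8], [246.6, 106.2]]
38 ........................BBBBBBBBBBBBBBBBBBBBBbBBBBBBb....BB..........................
40 ..........b...............BBBBBBBBBBBBBBBBBBBBBBBBBBB....BBBBBBBBBB..................
42 ...........................BBBBBBBBBBBBBBBBBBBBBBBBBBBBBBBBBBBBBBBBBBBBBBB...........
44 ............................BBBBBBBBBBBBBBBBBBBBBBBBBBBBBBBBBBBBBBBBbBBBb............
46 .................................BBBBBBBBBBBBBBBBBBBBBBBBBBBBBBBBBBBBBBBBB....BBB....
48 .........b...............................BBBBBBBBBBBBBBBBBBBBBBBBBBBBBBBBBBBBBBBBBBB.
50 .................................................BBB.BBBBBBBBBBBBBBBBBBBBBBBBBBBBBBBB
52 .........................................
[... 1220 characters left out ...]
BBBBBBBBBBBBBBBBBBBBBBbBBBBBB.........................................
100 ..............BBBBBBBBBBBBBBBBBBBBBBBBBbBBBBBB.......................................
108 ...............BBBBBBBBBBBBBBBBBBBBBBBBBBBBBBBB......................................
116 ................BBBBBBBBBBBBBBBBBBBBBBBBBBbBBBBBB....................................
124 ................BBBBBBBBBBBBBBBBBBBBBBBBBBBbBBBBBBb..................................
132 .................BBBBBBBBBBBBBBBBBBBBBBBBBBBBbBBBBBBB................................
140 ..................BBBBBBBBBBBBBBBBBBBBBBBBBBBBbBBBBBBB...............................
148 ..................BBBBBBBBBBBBBBBBBBBBBBBBBBBBBBbBBBBBBb.............................
```

Wrist pixels put the lip mid at about 238 and the mark at about 237, so they are level. The hand is clear and reads no force. Handing in.

```bash
python3 -c "
from bench import *
print(hand_in())"
```

```text
the job is handed in; nothing more can be done
None
```

I pressed the green start button fully in and let it out, then pushed the sash up from beneath the lip. The lip measures about 1.5 mm from the green markers' height, and the hand is clear. I handed the job in at about 22.6 s, but no verdict came back, and I didn't re-check the loose items by camera at the end.

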